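# Crank the dividing head on to the next division

### The arm

A 6-joint arm with a two-finger parallel gripper is mounted at the origin on the work surface. World frame = base frame: x ahead of the robot, y to its left, z up, the work surface at z = 0. Lengths are in m, angles in rad, forces in N, time in s.
With the tool pointing down it reaches from about 0.3 to 0.875 m from the base axis. Payload 6.4 kg.
Tool frame: the origin (TCP) lies between the finger pads; the fingertips stand 25 mm ahead of it and the grasp point (between the pads) lies 6 mm ahead of it; y points along the fingers, x is the direction in which the jaws open and shut, and the axes are right-handed (so a half turn about y gives the same grasp; the last joint's range is limited). The gripper opens to 85 mm and grips with 20 to 120 N. Pads are 22 mm wide; open, the fingers measure 114 mm over their backs; the gripper's body (76 mm by 85 mm) begins 54 mm behind the grasp point. The pads swing forward as they close: fully open they stand 13 mm farther back than shut.
Start: joints at [1.05, 0.181, 1.607, -0, 1.354, -0.206], TCP at [0.178, 0.547, 0.256] pointing down, gripper open.
Joint ranges: [-2.99, 2.99], [-0.89, 2.07], [0.3, 2.58], [-1.14, 4.28], [0, 2.63], [-3.12, 3.12]. Speed limits (rad/s): [2.57, 2.57, 3.01, 3.14, 3.14, 3.14].

### API

Orientations are given as a unit quaternion [w, x, y, z].
In Python, from bench import ctrl, vision, ticket, find_in, regions_of, pinpoint gives the robot as it stands.
- The arm moves only by the tool apply_moves, never from a script. Its argument "increments" is a list of rows, each an object of numbers: "x", "y", "z": the shift along the tool's x, y, z in cm; "ax", "ay", "az": the turn, a rotation vector about the tool's x, y, z in rad; "grip": the closure, from 0 (fully open) to 1 (shut). A call has 1 to 12 rows; each row is the pose to reach, as a shift and turn from the pose measured when the call began, along the tool's axes at that moment; what a row does not reach only later rows make up. A row lasts 1/8 s, in which the tool goes at most 62.5 mm and 10.7 degrees, less where a joint would pass 70% of its speed; a pose out of reach is approached as far as the arm can. A call with a gripper value outside its range is refused whole. The fingers move at their own pace and stop on an object; the grip force is fixed at half the most. Time passes only in rows, so rows that repeat a pose let the fingers close. It gives the time, the measured TCP pose, the force and the opening at its end, in the units of the state.
- ctrl.get_obs(): the state, without advancing time (a new reading comes with each control period).
- vision.camera(name): name is "scene" or "side" or "wrist"; returns the picture (420x560x3 uint8, red, green, blue); there is no depth.
- vision.camera_params(name): a dict with "intrinsics" (3x3 intrinsics, pixels), "k1" (the pictures are not rectified: a ray, as slopes to the right and down, at radius r is drawn at 1 + k1 r^2 times it, then the intrinsics apply), "R" (3x3) and "t" (3): a world point X has camera coordinates R X + t. Camera axes: x right, y down, z forward; pixel columns grow to the right and rows downward; lengths in m; the calibration is good to about 2 mm. A picture is of the moment at which its call begins: read the wrist's pose just before it. camera_params takes no time and is no camera call; for the wrist camera it gives the pose at the moment of the call.
- ticket.hand_in(): hands the job in, once; it reports no verdict.
Trained networks look in the newest picture that a camera, given by its name, has taken for a name from the list of things; names that differ only in an ending like _2 or _b are one class to them, and where a whole thing is asked for, a point or a joint stands for the part that bears it (a point fixed in the world has none). Each returns a list of dicts, best first, with "p" (0 to 1); they miss things now and then, are a little off and sometimes report something else, mostly with a low value. They report only what shows in the picture. A call takes as long as a camera call.
- find_in(camera, query): "rect" ([centre column, centre row, width, height] in pixels, round what is visible of it).
- regions_of(camera, query): "mask" (420x560 bool, what is visible of it) and "rect" ([centre column, centre row, width, height] in pixels, round what is visible of it).
- pinpoint(camera, query): "xy" ([column, row] in pixels: a listed point, or the origin of a listed thing).
The state is a dict: "time_s": time; "q": joint angles; "dq": joint speeds; "joint_efforts": joint torques, N m; "eef_pos": TCP position; "eef_rot": TCP orientation; "wrist_force": force on the tool from outside, world axes, zero at the start; "torque": the same for the moment, N m; "opening": opening from 0.0 (shut) to 1.0 (fully open).
Only numpy, scipy, OpenCV 4.12 (cv2) and the standard library are available. Lean on these libraries where they do the work, as an engineer would, in place of code of your own. Each camera call takes 0.05 s, during which the arm holds its last target.

### The job

The dividing head on the bench was left part way to its next division, with the spring-loaded index pin riding on the face of the hole plate. Lift the pin clear by the knob on the crank, crank on clockwise (seen from above) for the three and a half turns or so that bring the face plate's next long line up to the zero line on the casting, and let the pin drop fully home in the hole just in front of the leading sector arm, then let go. The plate's clocking is only roughly known, so find the hole by feel; do not press the pin hard on the plate or force it sideways, and leave the other things on the bench where they are.

Things in the scene. Friction and masses are not known exactly. Their poses are not given: they have to be found in the camera images.
- dividing_head: Grey cast dividing head, bolted down: foot 150 x 170 mm, round casting, 150 mm face plate looking along its +x. Origin: centre of the foot's underside on the bench; z up. An upright worm tube stands at its -y side (axis 10 mm to -x, 80 mm to -y of the origin) with a level, fixed steel hole plate on top: 124 mm across, 8 mm thick, its top 182 mm above the bench.
- worm_axis (a point): Point on the upright crank axis in the hole plate's top face; axes as the head's. Outer circle of 9 through holes, 40 deg apart, 7.5 mm wide, on a 48 mm radius (smaller dots are marks). The hole to end in lies at +x from here, give or take 0.2 rad (the plate's clocking varies), against the steel edge of the dark sector arm on its clockwise side. Hub and nut rise 32 mm above this point.
- knob_top (a point): Centre of the top of the crank's upright knob, 20 mm across, 36 mm tall, spinning freely on its stem 48 mm from the crank axis. Its top is 66 mm above the hole plate with the pin home, 71 mm with the pin riding on the plate. Below it the crank's boss (21 mm across) reaches 27 mm above the plate, the flat crank arm (17 mm wide) 22 mm.
- index_pin: Steel pin, 6 mm across, flat end, straight under the knob and moving up and down with it; origin on its axis, 5 mm above its tip, so level with the plate's top face when home. A spring presses it down: about 6 N home, 8.5 N riding on the plate, 11.5 N at the upper stop. Riding on the plate it takes 3 to 7 N at the knob to push along.
- plunger (a joint): Height of knob and pin above fully home, m: 0 home (pin 5 mm deep in a hole), about 0.005 riding on the plate, above that clear of it, 0.011 upper stop.
- face_plate (a joint): Angle of the face plate, rad: 0 with its next long line at the zero line, about -0.57 at the start. Grows as the crank turns clockwise seen from above, by 1/40 of the crank's angle (a turn: 0.157); at 0 the crank points along +x of the head. The hole to end in is reached within 0.0055 of 0, its neighbours are 0.0175 away. Short lines 10 deg apart, long ones 40. Turning with the pin lifted takes some 2 N at the knob.
- chip_brush: Small brush lying by the head; a bystander, to be left where it is.
- chuck_key: Steel T-handled chuck key lying by the head; a bystander, to be left where it is.
- oil_can: Small spouted oil can by the head, 125 mm tall; a bystander, to be left where it is.
- oil_bottle: Amber bottle, 170 mm tall, to the left; a bystander, to be left where it is.
- spare_plate: Loose spare hole plate, 122 mm across, lying on the bench to the right; a bystander, to be left where it is.
- bar_blank0: Dark round bar, 25 x 110 mm, lying on the bench to the right; a bystander, to be left where it is.
- bar_blank1: Second dark round bar, 25 x 110 mm, beside the first; a bystander, to be left where it is.
- mallet: Hammer lying on the bench to the left; a bystander, to be left where it is.

How it is judged:
On the way, in this order (a step that is already met when the one before it is completed fails the run):
1. the pin is lifted clear of the plate (value of joint plunger above 0.0062 m), for 0.1 s.
2. with the pin still clear, the crank has come round into its last third of a turn (value of joint face_plate above -0.052 rad and value of joint plunger above 0.0055 m), for 0.05 s.
At the end, for the whole second after the job is handed in: the index pin is home in its hole (within 1.5 mm of fully down) with the face plate's long line at the zero line (within 0.0075 rad, 0.43 deg), and the other things lie within 30 mm of where they were (value of joint plunger below 0.0015 m and value of joint face_plate between -0.0075 and 0.0075 rad and not (distance of chip_brush from where it was at the start of the episode above 0.03 m) and not (distance of chuck_key from where it was at the start of the episode above 0.03 m) and not (distance of oil_can from where it was at the start of the episode above 0.03 m) and not (distance of oil_bottle from where it was at the start of the episode above 0.03 m) and not (distance of spare_plate from where it was at the start of the episode above 0.03 m) and not (distance of bar_blank0 from where it was at the start of the episode above 0.03 m) and not (distance of bar_blank1 from where it was at the start of the episode above 0.03 m) and not (distance of mallet from where it was at the start of the episode above 0.03 m)); the robot touches nothing.
It fails at once if the index pin is pressed on the plate or forced sideways against a hole with more than 30 N (contact force between index_pin and anything else above 30 N).
It also fails if it takes over 67 s, if anything falls off the work surface, if the arm or the gripper's body presses on something with over 40 N, if the wrist force passes 120 N, or if a joint passes its speed limit or range.

## Working session

There is one attempt and no reset: what is moved stays moved. The work goes in short steps, Python scripts to look and compute and a tool call to move; the robot and the scene stay as the last step left them, time stands still between calls to the robot, and variables do not carry over. Pictures are saved under pics/ and viewed, and the job is handed in when it is done.

Besides the shell and the picture viewer there is one more tool, called after "Emit:" in YAML: its name, and indented under it one key for each argument. apply_moves: Moves the arm, as the interface text tells. Its arguments: {"type":"object","properties":{"increments":{"type":"array","items":{"type":"object","properties":{"x":{"type":"number"},"y":{"type":"number"},"z":{"type":"number"},"ax":{"type":"number"},"ay":{"type":"number"},"az":{"type":"number"},"grip":{"type":"number"}}}}},"required":["increments"]}

```bash
ls; mkdir -p pics
python3 - <<'E'
from bench import ctrl, vision, ticket, find_in, regions_of, pinpoint
import cv2
o=ctrl.get_obs();print(o)
for c in ["scene","side","wrist"]:
    im=vision.camera(c);cv2.imwrite(f"pics/a_{c}.png",im[:,:,::-1])
    p=vision.camera_params(c);print(c,p)
    for q in ["worm_axis","knob_top","dividing_head","index_pin"]:
        print(q,[(r['xy'],r['p']) for r in pinpoint(c,q)][:2])
E
```

```text
pics
{'time_s': 0.0, 'q': array([ 1.04967742e+00,  1.81536822e-01,  1.60802842e+00, -1.43046706e-05,
        1.35379190e+00, -2.06315301e-01]), 'dq': array([-0.00144959,  0.00162197,  0.00035216,  0.00149539, -0.00031087,
        0.00124702]), 'joint_efforts': array([ 4.40153544e-04, -4.44881666e+01, -3.51331079e+01, -3.35034219e-04,
        8.94569879e-03,  1.35784614e-05]), 'eef_pos': array([0.1777695 , 0.54628562, 0.25537662]), 'eef_rot': array([-0.57193457,  0.57245425,  0.41487616, -0.41601051]), 'wrist_force': array([-0.06141412, -0.0320542 ,  1.05491443]), 'torque': array([ 0.05766016,  0.01548467, -0.01866184]), 'opening': 1.0023629219724737}
scene {'intrinsics': array([[429.45826296,   0.        , 281.85463355],
       [  0.        , 429.45826296, 214.03329633],
       [  0.        ,   0.        ,   1.        ]]), 'k1': 0.00264696477684942, 'R': array([[-0.78634382,  0.61741278, -0.02156037],
       [ 0.41095858,  0.49670618, -0.76445799],
       [-0.46127697, -0.60998723, -0.64431292]]), 't': array([ 0.42544247, -0.11774286,  1.54339658])}
worm_axis [([270.3, 199.5], 0.94)]
[... 432 characters left out ...]
382]]), 't': array([-0.53995411,  0.20988181,  1.36718648])}
worm_axis [([286.5, 216.2], 0.96)]
knob_top [([273.6, 205.7], 0.39)]
dividing_head [([291.2, 238.9], 0.7)]
index_pin [([289.1, 237.7], 0.6)]
wrist {'intrinsics': array([[343.21373403,   0.        , 278.4764214 ],
       [  0.        , 343.21373403, 213.15340752],
       [  0.        ,   0.        ,   1.        ]]), 'k1': -0.06736693252270828, 'R': array([[ 3.10254498e-01,  9.50653476e-01, -3.39671999e-04],
       [ 9.01507402e-01, -2.94101791e-01,  3.17472111e-01],
       [ 3.01706068e-01, -9.88033672e-02, -9.48267548e-01]]), 't': array([-0.57545194, -0.04202323,  0.38019798])}
worm_axis []
knob_top []
dividing_head []
index_pin []
```

View pics/a_scene.png

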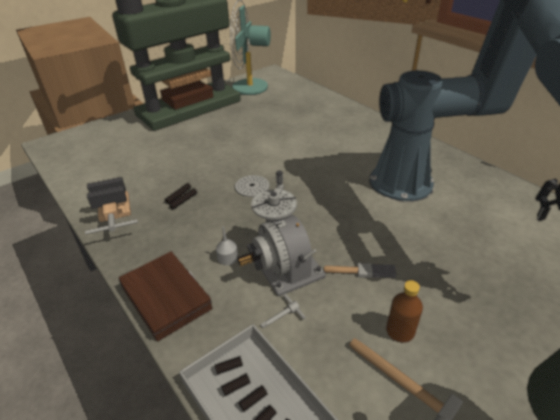

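View pics/a_side.png

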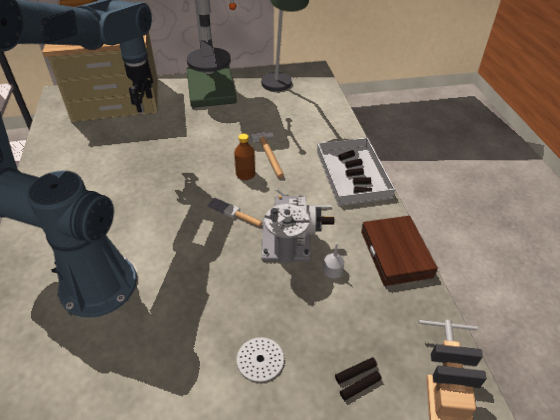

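```bash
cat > h.py <<'E'
import numpy as np, cv2
from scipy.optimize import least_squares
from scipy.spatial.transform import Rotation as Ro
from bench import ctrl, vision, ticket, find_in, regions_of, pinpoint
def proj(p,X):
    c=p['R']@np.asarray(X,float)+p['t'];s=c[:2]/c[2];s=s*(1+p['k1']*(s@s))
    return (p['intrinsics']@np.r_[s,1])[:2]
def ray(p,xy):
    K=p['intrinsics'];d=(np.asarray(xy,float)-K[:2,2])/[K[0,0],K[1,1]];s=d.copy()
    for _ in range(20): s=d/(1+p['k1']*(s@s))
    return -p['R'].T@p['t'], p['R'].T@np.r_[s,1]
def atz(p,xy,z):
    o,d=ray(p,xy);return o+d*(z-o[2])/d[2]
def tri(l):
    r=least_squares(lambda X:np.concatenate([proj(p,X)-xy for p,xy in l]),[.4,.5,.2]);return r.x,r.fun
E
python3 - <<'E'
from h import *
S=vision.camera_params("scene");D=vision.camera_params("side")
print(tri([(S,[270.3,199.5]),(D,[286.5,216.2])]),atz(S,[270.3,199.5],.182),atz(D,[286.5,216.2],.182))
print(tri([(S,[280,169.8]),(D,[273.6,205.7])]),atz(S,[280,169.8],.253),atz(D,[273.6,205.7],.253))
print(atz(S,[285.1,267.1],0),atz(D,[291.2,238.9],0))
for n in ["scene","side"]:
    im=cv2.imread(f"pics/a_{n}.png");x,y=(270,195) if n=="scene" else (285,215)
    cv2.imwrite(f"pics/a_{n}_z.png",cv2.resize(im[y-70:y+70,x-93:x+93],None,fx=4.2,fy=4.2,interpolation=cv2.INTER_CUBIC))
E
```

```text
(array([ 0.55998112, -0.01317264,  0.19207697]), array([ 1.57642778, -0.5211869 ,  1.59046276,  0.56102862])) [ 0.55726393 -0.02457817  0.182     ] [ 0.55816004 -0.00076293  0.182     ]
(array([ 0.51637501, -0.0303567 ,  0.25967356]), array([ 0.01736938, -0.00648727,  0.01677024,  0.00675899])) [ 0.51052669 -0.03819637  0.253     ] [ 0.51751726 -0.02369684  0.253     ]
[ 5.79991368e-01  6.47425313e-02 -1.11022302e-16] [0.59071272 0.06953268 0.        ]
```

View pics/a_scene_z.png

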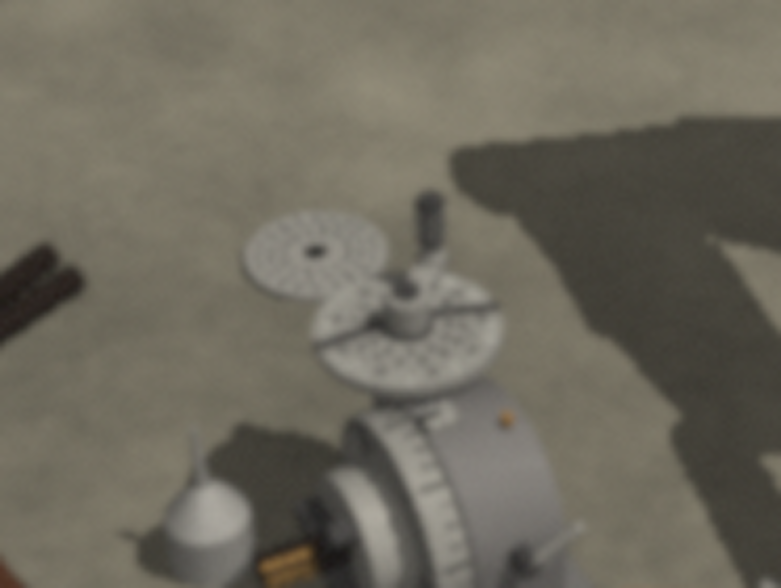

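View pics/a_side_z.png

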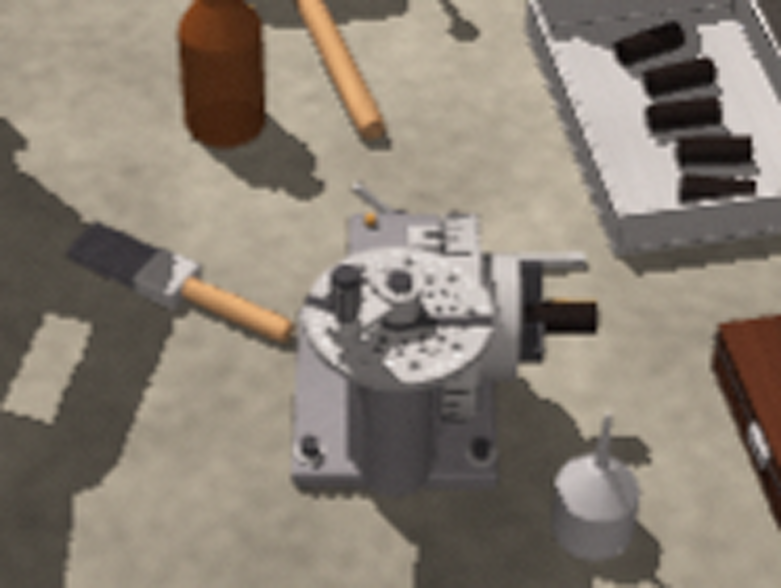

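```bash
cat >> h.py <<'E'
def Rt(o=None):
    o=o or ctrl.get_obs();w=o['eef_rot'];return Ro.from_quat(w,scalar_first=True)
def mv(target,yaw=None,o=None):
    """increments (cm, rotvec) to world target pos, tool down with tool-x at world yaw"""
    o=o or ctrl.get_obs();R=Rt(o);d=R.inv().apply(np.asarray(target)-o['eef_pos'])*100
    a=np.zeros(3)
    if yaw is not None:
        x=np.array([np.cos(yaw),np.sin(yaw),0]);z=np.array([0,0,-1.]);M=np.c_[x,np.cross(z,x),z]
        a=(R.inv()*Ro.from_matrix(M)).as_rotvec()
    return d.round(2),a.round(3)
E
python3 - <<'E'
from h import *
o=ctrl.get_obs();print(Rt(o).as_matrix().round(3))
W=vision.camera_params('wrist');c=-W['R'].T@W['t'];print(c, Rt(o).inv().apply(c-o['eef_pos']))
S=vision.camera_params("scene");D=vision.camera_params("side")
a,b=[273.4,202.4],[286.5,220]
print(atz(S,a,.182),atz(D,b,.182))
a,b=[279.1,172.1],[274.4,209.8]
print(atz(S,a,.253),atz(D,b,.253),tri([(S,a),(D,b)]))
E
```

```text
[[ 0.31   0.    -0.951]
 [ 0.951  0.     0.31 ]
 [ 0.    -1.    -0.   ]]
[0.1017164  0.57226736 0.37370403] [ 0.00061915 -0.11738753  0.08043617]
[ 0.55844565 -0.00890769  0.182     ] [ 0.55527378 -0.01513888  0.182     ]
[ 0.51914452 -0.03109941  0.253     ] [ 0.51686288 -0.03910203  0.253     ] (array([ 0.5169106 , -0.03523866,  0.24951911]), array([-0.25301949,  0.09324723, -0.24320482, -0.09659912]))
```

```bash
python3 - <<'E'
import re
s=open('h.py').read()
s=s.replace("M=np.c_[x,np.cross(z,x),z]","M=np.c_[x,z,np.cross(x,z)]")
open('h.py','w').write(s)
E
python3 - <<'E'
from h import *
print(mv([.54,-.02,.37],np.radians(-60)))
E
```

```text
(array([-42.69, -11.37, -51.97]), array([-0.   ,  2.303,  0.   ]))
```

Emit:
apply_moves:
  increments:
    - {"x": -8, "y": -11.4, "z": -10, "ay": 0.18}
    - {"x": -12, "y": -11.4, "z": -15, "ay": 0.36}
    - {"x": -16, "y": -11.4, "z": -19.5, "ay": 0.54}
    - {"x": -20, "y": -11.4, "z": -24.5, "ay": 0.72}
    - {"x": -24, "y": -11.4, "z": -29, "ay": 0.9}
    - {"x": -28, "y": -11.4, "z": -34, "ay": 1.08}
    - {"x": -32, "y": -11.4, "z": -39, "ay": 1.26}
    - {"x": -36, "y": -11.4, "z": -44, "ay": 1.44}
    - {"x": -40, "y": -11.4, "z": -49, "ay": 1.62}
    - {"x": -42.7, "y": -11.4, "z": -52, "ay": 1.8}
    - {"x": -42.7, "y": -11.4, "z": -52, "ay": 1.98}
    - {"x": -42.7, "y": -11.4, "z": -52, "ay": 2.16}

```text
invalid input
```

Run:
```python
from h import *
o=ctrl.get_obs();print(o['eef_pos'],o['q'],o['time_s'],mv([.54,-.02,.37],np.radians(-60)))
W=vision.camera_params('wrist')
im=vision.camera("wrist");cv2.imwrite("pics/w1.png",im[:,:,::-1])
for q,z in [("worm_axis",.182),("knob_top",.253),("dividing_head",0)]:
    for r in pinpoint("wrist",q)[:2]: print(q,r['xy'],r['p'],atz(W,r['xy'],z))
```

```text
[0.17801148 0.54678336 0.25631656] [ 1.04973095e+00  1.80763242e-01  1.60698468e+00  1.29260664e-05
  1.35377841e+00 -2.06299283e-01] 0.75 (array([-42.69, -11.37, -51.97]), array([-0.   ,  2.303,  0.   ]))
```

View pics/w1.png

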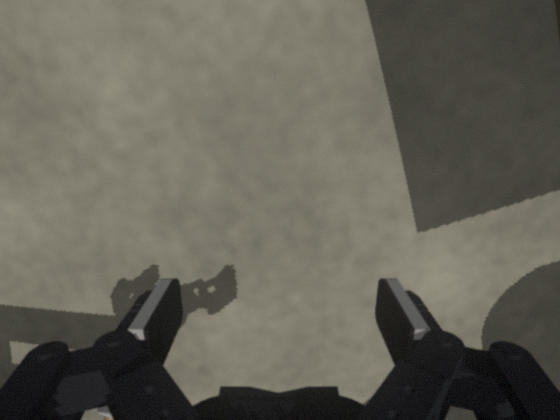

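Emit:
apply_moves:
  increments:
    - {"x": -4, "y": -5, "z": -4, "ax": 0, "ay": 0.18, "az": 0, "grip": 0}
    - {"x": -8, "y": -10, "z": -9, "ax": 0, "ay": 0.36, "az": 0, "grip": 0}
    - {"x": -12, "y": -11.4, "z": -14, "ax": 0, "ay": 0.54, "az": 0, "grip": 0}
    - {"x": -16, "y": -11.4, "z": -19, "ax": 0, "ay": 0.72, "az": 0, "grip": 0}
    - {"x": -20, "y": -11.4, "z": -24, "ax": 0, "ay": 0.9, "az": 0, "grip": 0}
    - {"x": -24, "y": -11.4, "z": -29, "ax": 0, "ay": 1.08, "az": 0, "grip": 0}
    - {"x": -28, "y": -11.4, "z": -34, "ax": 0, "ay": 1.26, "az": 0, "grip": 0}
    - {"x": -32, "y": -11.4, "z": -39, "ax": 0, "ay": 1.44, "az": 0, "grip": 0}
    - {"x": -36, "y": -11.4, "z": -44, "ax": 0, "ay": 1.62, "az": 0, "grip": 0}
    - {"x": -40, "y": -11.4, "z": -49, "ax": 0, "ay": 1.8, "az": 0, "grip": 0}
    - {"x": -42.7, "y": -11.4, "z": -52, "ax": 0, "ay": 1.98, "az": 0, "grip": 0}
    - {"x": -42.7, "y": -11.4, "z": -52, "ax": 0, "ay": 2.16, "az": 0, "grip": 0}

```text
time_s: 2.45
eef_pos: [0.5414, -0.0236, 0.3697]
eef_rot: [-0.634, 0.635, -0.312, 0.312]
wrist_force: [-0.3, 0.0, -0.6]
opening: 0.998
```

Run:
```python
from h import *
o=ctrl.get_obs();print(o['eef_pos'],o['q'],o['time_s'],mv([.54,-.02,.37],np.radians(-60)))
W=vision.camera_params('wrist')
im=vision.camera("wrist");cv2.imwrite("pics/w2.png",im[:,:,::-1])
for q,z in [("worm_axis",.182),("knob_top",.253),("dividing_head",0)]:
    for r in pinpoint("wrist",q)[:2]: print(q,r['xy'],r['p'],atz(W,r['xy'],z))
```

```text
[ 0.54137073 -0.02364035  0.3697243 ] [-2.62464822e-01  3.42065929e-02  1.54090509e+00 -5.63970727e-04
  1.56698548e+00  6.51202744e-01] 2.45 (array([-0.37, -0.03,  0.11]), array([ 0.001,  0.134, -0.   ]))
worm_axis [275.6, 167.8] 0.67 [ 0.55882951 -0.0077729   0.182     ]
knob_top [274.3, 251.5] 0.67 [ 0.51930968 -0.03748879  0.253     ]
dividing_head [244.6, 95.7] 0.55 [0.58293608 0.06527277 0.        ]
```

View pics/w2.png

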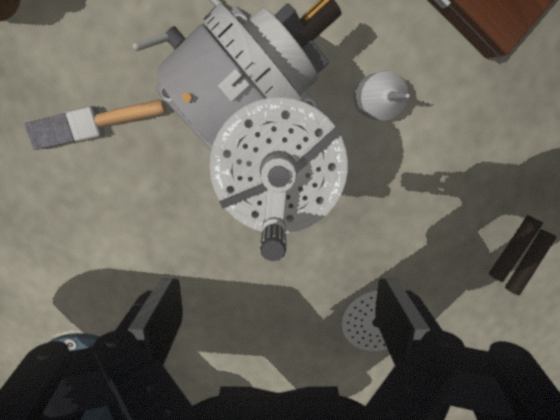

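```bash
cat >> h.py <<'E'
def ov(im,W,c,yaw,extra=(),hr=48,ph=0,z=.182):
    im=im.copy()
    def circ(cx,cy,z,r,col):
        pts=[proj(W,[cx+r*np.cos(a),cy+r*np.sin(a),z]) for a in np.linspace(0,2*np.pi,60)]
        cv2.polylines(im,[np.int32(np.array(pts)*16*1)],True,col,1,cv2.LINE_AA,4)
    circ(c[0],c[1],z,.062,(0,0,255))
    for k in range(9):
        a=yaw+ph+k*np.radians(40);circ(c[0]+.048*np.cos(a),c[1]+.048*np.sin(a),z,.00375,(0,255,0) if k else (255,0,0))
    for e in extra: circ(*e,(0,255,255))
    return im
E
cat > fit.py <<'E'
from h import *
import pickle,sys
def crop(im,x0,y0,w,h,f): return cv2.resize(im[y0:y0+h,x0:x0+w],None,fx=f,fy=f,interpolation=cv2.INTER_CUBIC)
E
python3 - <<'E'
from fit import *
W=vision.camera_params('wrist');pickle.dump(W,open('W2.pkl','wb'))
im=cv2.imread('pics/w2.png')
z=crop(im,190,80,180,190,3.1);cv2.imwrite('pics/w2z.png',z)
# edge-based plate fit: maximize mean radial gradient at circle
g=cv2.GaussianBlur(cv2.cvtColor(im,cv2.COLOR_BGR2GRAY),(0,0),1).astype(np.float32)
def score(c):
    A=np.linspace(0,2*np.pi,180)
    def samp(r):
        P=np.array([proj(W,[c[0]+r*np.cos(a),c[1]+r*np.sin(a),.182]) for a in A],np.float32)
        return cv2.remap(g,P[:,:1],P[:,1:],cv2.INTER_LINEAR).ravel()
    return np.median(samp(.060)-samp(.064))+np.mean(np.clip(samp(.060)-samp(.064),0,60))
best=max(((score((x,y)),x,y) for x in np.arange(.548,.568,.001) for y in np.arange(-.022,.0,.001)))
print(best)
c=best[1:]
cv2.imwrite('pics/w2o.png',crop(ov(im,W,c,np.radians(-14),[(c[0],c[1],.214,.007),(.5185,-.0355,.253,.010)]),190,80,180,190,3.1))
E
```

```text
(np.float32(72.4731), np.float64(0.558), np.float64(-0.006999999999999985))
```

View pics/w2o.png

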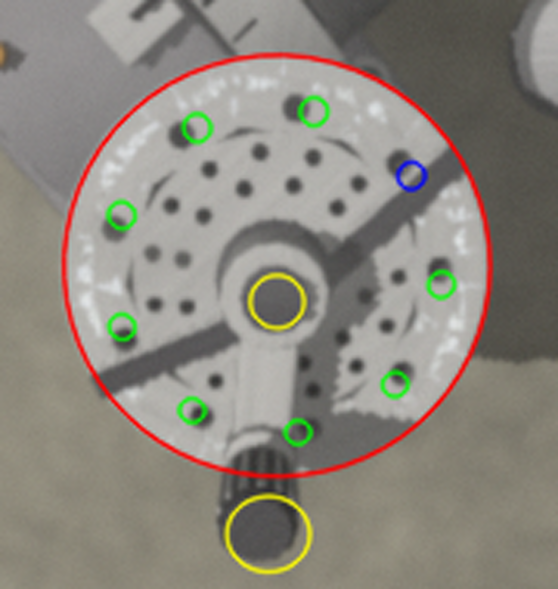

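View pics/w2z.png

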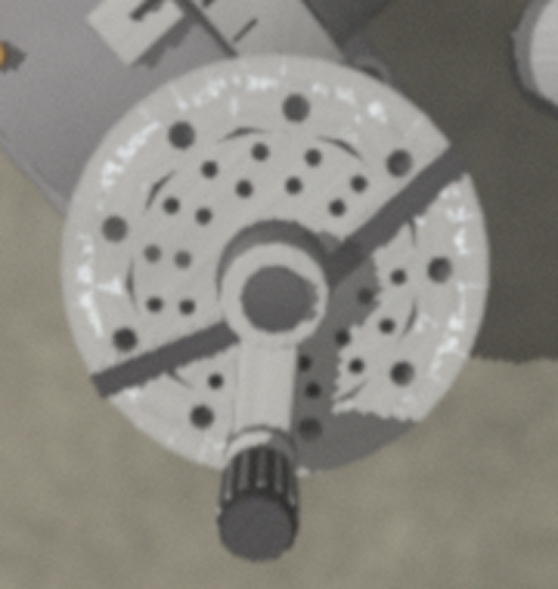

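Run:
```python
from fit import *
W=pickle.load(open('W2.pkl','rb'))
u=lambda p:[190+(p[0]+.5)/3.1-.5,80+(p[1]+.5)/3.1-.5]
H=[(295,108),(399,162),(440,269),(402,373),(310,428),(202,416),(124,339),(115,229),(181,135)]
P=np.array([atz(W,u(h),.181)[:2] for h in H])
def f(v): 
    a=v[2]-np.radians(40)*np.arange(9);return (P-v[:2]-v[3]*np.c_[np.cos(a),np.sin(a)]).ravel()
r=least_squares(f,[.558,-.007,0,.048]);print(r.x,np.abs(r.fun).max(), 'target hole ang deg',np.degrees(r.x[2])-40)
n=atz(W,u((273,299)),.214);print('nut',n)
k=atz(W,u((258,528)),.253);print('knob',k,k[:2]-r.x[:2],np.degrees(np.arctan2(*(k[:2]-r.x[:2])[::-1])),np.hypot(*(k[:2]-r.x[:2])))
# head yaw: foot origin from worm: (10,80)mm
h=np.array([.583,.0653]);d=h-r.x[:2];print('yaw',np.degrees(np.arctan2(d[1],d[0])-np.arctan2(80,10)))
for x in (r.x[:2],):
  for t in ((.580,.0647),(.5907,.0695)): d=np.array(t)-x;print(np.degrees(np.arctan2(d[1],d[0])-np.arctan2(80,10)))
```

```text
[ 0.55761333 -0.00639295  0.54532895  0.04815117] 0.0002860110682251539 target hole ang deg -8.754952766769296
nut [ 0.55791591 -0.00579874  0.214     ]
knob [ 0.51829623 -0.03258273  0.253     ] [-0.03931711 -0.02618978] -146.33175840100157 0.047241286295039625
yaw -12.374174474704196
-10.35382881021183
-16.430497313210875
```

Run:
```python
from h import *
print(mv([.518,-.0327,.30]),mv([.518,-.0327,.246],np.radians(-56)))
```

```text
(array([-0.37,  7.01, -2.51]), array([0., 0., 0.])) (array([-0.37, 12.41, -2.51]), array([ 0.   ,  0.076, -0.001]))
```

Emit:
apply_moves:
  increments:
    - {"x": -0.37, "y": 2, "z": -2.51, "ax": 0, "ay": 0.076, "az": 0, "grip": 0}
    - {"x": -0.37, "y": 5, "z": -2.51, "ax": 0, "ay": 0.076, "az": 0, "grip": 0}
    - {"x": -0.37, "y": 8, "z": -2.51, "ax": 0, "ay": 0.076, "az": 0, "grip": 0}
    - {"x": -0.37, "y": 11, "z": -2.51, "ax": 0, "ay": 0.076, "az": 0, "grip": 0.3}
    - {"x": -0.37, "y": 12.4, "z": -2.51, "ax": 0, "ay": 0.076, "az": 0, "grip": 0.5}
    - {"x": -0.37, "y": 12.4, "z": -2.51, "ax": 0, "ay": 0.076, "az": 0, "grip": 0.5}
    - {"x": -0.37, "y": 12.4, "z": -2.51, "ax": 0, "ay": 0.076, "az": 0, "grip": 0.5}

```text
time_s: 3.52
eef_pos: [0.5187, -0.0325, 0.2476]
eef_rot: [0.625, -0.624, 0.331, -0.332]
wrist_force: [-0.3, 0.1, 0.5]
opening: 0.501
```

Run:
```python
from h import *
o=ctrl.get_obs();print(o['eef_pos'],o['opening'],mv([.518,-.0327,.246],np.radians(-56)))
im=vision.camera("wrist");cv2.imwrite("pics/w3.png",im[:,:,::-1])
```

```text
[ 0.51866081 -0.03253553  0.24755697] 0.5009759278217766 (array([-0.02,  0.16, -0.06]), array([-0.001,  0.001,  0.001]))
```

View pics/w3.png

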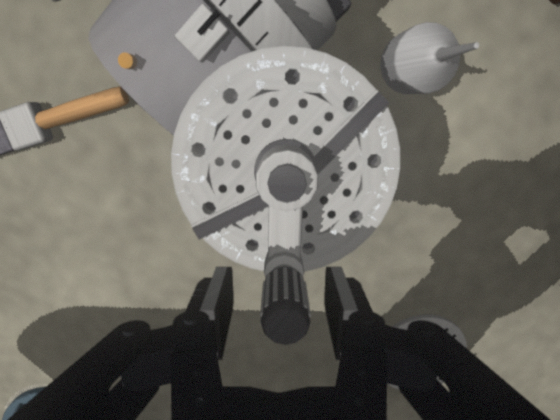

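Emit:
apply_moves:
  increments:
    - {"x": 0, "y": 0.1, "z": 0, "ax": 0, "ay": 0, "az": 0, "grip": 0.7}
    - {"x": 0, "y": 0.1, "z": 0, "ax": 0, "ay": 0, "az": 0, "grip": 0.85}
    - {"x": 0, "y": 0.1, "z": 0, "ax": 0, "ay": 0, "az": 0, "grip": 1}
    - {"x": 0, "y": 0.1, "z": 0, "ax": 0, "ay": 0, "az": 0, "grip": 1}
    - {"x": 0, "y": 0.1, "z": 0, "ax": 0, "ay": 0, "az": 0, "grip": 1}

```text
time_s: 4.2
eef_pos: [0.5197, -0.0333, 0.248]
eef_rot: [0.625, -0.624, 0.33, -0.333]
wrist_force: [1.5, -2.5, 5.6]
opening: 0.216
```

Run:
```python
from h import *
o=ctrl.get_obs();print(o['eef_pos'],o['opening'],o['wrist_force'],o['torque'])
```

```text
[ 0.51973808 -0.03331473  0.24801324] 0.21553205361451874 [ 1.47841064 -2.48626327  5.64417419] [-0.40278411 -0.23945783  0.04142625]
```

Emit:
apply_moves:
  increments:
    - {"x": 0, "y": -0.2, "z": 0, "ax": 0, "ay": 0, "az": 0, "grip": 1}
    - {"x": 0, "y": -0.4, "z": 0, "ax": 0, "ay": 0, "az": 0, "grip": 1}
    - {"x": 0, "y": -0.45, "z": 0, "ax": 0, "ay": 0, "az": 0, "grip": 1}
    - {"x": 0, "y": -0.45, "z": 0, "ax": 0, "ay": 0, "az": 0, "grip": 1}

```text
time_s: 4.7
eef_pos: [0.519, -0.0326, 0.2515]
eef_rot: [0.625, -0.624, 0.331, -0.332]
wrist_force: [3.0, 3.0, -11.7]
opening: 0.212
```

Run:
```python
from h import *
o=ctrl.get_obs();print(o['eef_pos'],o['opening'],o['wrist_force'],o['torque'])
im=vision.camera("wrist");cv2.imwrite("pics/w4.png",im[:,:,::-1])
im=vision.camera("side");cv2.imwrite("pics/s4.png",cv2.resize(im[145:285,192:378,::-1],None,fx=4,fy=4))
```

```text
[ 0.51904918 -0.03262588  0.25148233] 0.21242657133421589 [  2.96672248   2.97689721 -11.69596018] [ 0.67805138 -0.41462294  0.00347808]
```

View pics/w4.png

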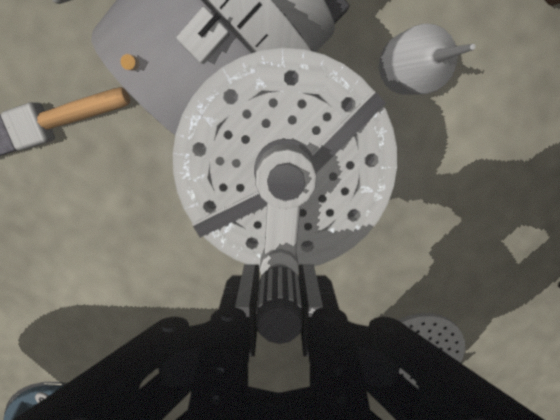

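View pics/s4.png

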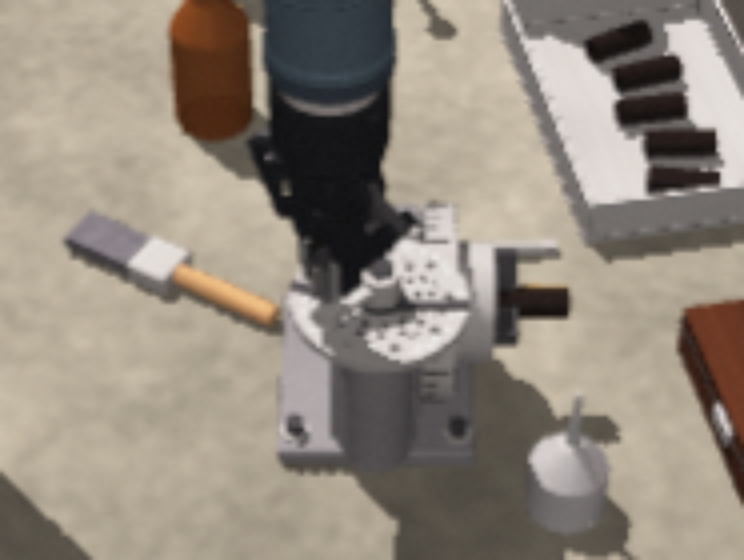

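```bash
cat > circ.py <<'E'
from h import *
import sys
C=np.array([float(sys.argv[1]),float(sys.argv[2])]);rad=float(sys.argv[3])
steps=[float(v) for v in sys.argv[5].split(',')]; ztar=float(sys.argv[4])
o=ctrl.get_obs();R=Rt(o);p=o['eef_pos'];d=p[:2]-C;a0=np.degrees(np.arctan2(d[1],d[0]))
print('t',round(o['time_s'],2),'ang',a0.round(2),'r',np.hypot(*d).round(4),'z',p[2].round(4),'F',o['wrist_force'].round(1),'op',round(o['opening'],3))
out=[]
for s in np.cumsum(steps):
    a=np.radians(a0-s);t=np.r_[C+rad*np.array([np.cos(a),np.sin(a)]),ztar]
    v=R.inv().apply(t-p)*100;x=[float(q) for q in v.round(2)]
    print('{"x": %g, "y": %g, "z": %g, "ax": 0, "ay": 0, "az": 0, "grip": 1},'%(x[0],x[1],x[2]),round(a0-s,1))
E
python3 circ.py .5578 -.0062 .048 .253 3,6,8,10,12,12,12,12,12,12,12,12
```

```text
t 4.8 ang -145.55 r 0.0469 z 0.2517 F [  2.1   1.9 -11.5] op 0.22
{"x": -0.25, "y": -0.13, "z": -0.1, "ax": 0, "ay": 0, "az": 0, "grip": 1}, -148.6
{"x": -0.75, "y": -0.13, "z": -0.05, "ax": 0, "ay": 0, "az": 0, "grip": 1}, -154.6
{"x": -1.4, "y": -0.13, "z": 0.09, "ax": 0, "ay": 0, "az": 0, "grip": 1}, -162.6
{"x": -2.18, "y": -0.13, "z": 0.4, "ax": 0, "ay": 0, "az": 0, "grip": 1}, -172.6
{"x": -3.03, "y": -0.13, "z": 0.94, "ax": 0, "ay": 0, "az": 0, "grip": 1}, -184.6
{"x": -3.74, "y": -0.13, "z": 1.65, "ax": 0, "ay": 0, "az": 0, "grip": 1}, -196.6
{"x": -4.29, "y": -0.13, "z": 2.48, "ax": 0, "ay": 0, "az": 0, "grip": 1}, -208.6
{"x": -4.66, "y": -0.13, "z": 3.42, "ax": 0, "ay": 0, "az": 0, "grip": 1}, -220.6
{"x": -4.82, "y": -0.13, "z": 4.41, "ax": 0, "ay": 0, "az": 0, "grip": 1}, -232.6
{"x": -4.78, "y": -0.13, "z": 5.41, "ax": 0, "ay": 0, "az": 0, "grip": 1}, -244.6
{"x": -4.52, "y": -0.12, "z": 6.38, "ax": 0, "ay": 0, "az": 0, "grip": 1}, -256.6
{"x": -4.08, "y": -0.12, "z": 7.28, "ax": 0, "ay": 0, "az": 0, "grip": 1}, -268.6
```

Emit:
apply_moves:
  increments:
    - {"x": -0.25, "y": -0.17, "z": -0.1, "ax": 0, "ay": 0, "az": 0, "grip": 1}
    - {"x": -0.75, "y": -0.17, "z": -0.05, "ax": 0, "ay": 0, "az": 0, "grip": 1}
    - {"x": -1.4, "y": -0.17, "z": 0.09, "ax": 0, "ay": 0, "az": 0, "grip": 1}
    - {"x": -2.18, "y": -0.17, "z": 0.4, "ax": 0, "ay": 0, "az": 0, "grip": 1}
    - {"x": -3.03, "y": -0.17, "z": 0.94, "ax": 0, "ay": 0, "az": 0, "grip": 1}
    - {"x": -3.74, "y": -0.17, "z": 1.65, "ax": 0, "ay": 0, "az": 0, "grip": 1}

```text
time_s: 5.55
eef_pos: [0.5139, 0.0062, 0.2545]
eef_rot: [0.625, -0.624, 0.328, -0.335]
wrist_force: [10.8, -5.5, -13.4]
opening: 0.215
```

```bash
python3 circ.py .5578 -.0062 .048 .2535 10,12,12,12,12,12,12,12,12,12,12,12
```

```text
t 5.55 ang 164.23 r 0.0456 z 0.2545 F [ 10.8  -5.5 -13.4] op 0.215
{"x": -0.66, "y": 0.1, "z": 0.53, "ax": 0, "ay": 0, "az": 0, "grip": 1}, 154.2
{"x": -1.08, "y": 0.1, "z": 1.44, "ax": 0, "ay": 0, "az": 0, "grip": 1}, 142.2
{"x": -1.29, "y": 0.1, "z": 2.43, "ax": 0, "ay": 0, "az": 0, "grip": 1}, 130.2
{"x": -1.29, "y": 0.11, "z": 3.43, "ax": 0, "ay": 0, "az": 0, "grip": 1}, 118.2
{"x": -1.09, "y": 0.11, "z": 4.41, "ax": 0, "ay": 0, "az": 0, "grip": 1}, 106.2
{"x": -0.68, "y": 0.12, "z": 5.33, "ax": 0, "ay": 0, "az": 0, "grip": 1}, 94.2
{"x": -0.09, "y": 0.13, "z": 6.14, "ax": 0, "ay": 0, "az": 0, "grip": 1}, 82.2
{"x": 0.65, "y": 0.14, "z": 6.82, "ax": 0, "ay": 0, "az": 0, "grip": 1}, 70.2
{"x": 1.52, "y": 0.15, "z": 7.32, "ax": 0, "ay": 0, "az": 0, "grip": 1}, 58.2
{"x": 2.47, "y": 0.16, "z": 7.64, "ax": 0, "ay": 0, "az": 0, "grip": 1}, 46.2
{"x": 3.47, "y": 0.17, "z": 7.74, "ax": 0, "ay": 0, "az": 0, "grip": 1}, 34.2
{"x": 4.47, "y": 0.17, "z": 7.64, "ax": 0, "ay": 0, "az": 0, "grip": 1}, 22.2
```

```bash
python3 circ.py .5593 -.0065 .0478 .2535 10,12,12,12,12,12
```

```text
t 5.55 ang 164.37 r 0.0471 z 0.2545 F [ 10.8  -5.5 -13.4] op 0.215
{"x": -0.53, "y": 0.1, "z": 0.64, "ax": 0, "ay": 0, "az": 0, "grip": 1}, 154.4
{"x": -0.94, "y": 0.1, "z": 1.55, "ax": 0, "ay": 0, "az": 0, "grip": 1}, 142.4
{"x": -1.16, "y": 0.1, "z": 2.52, "ax": 0, "ay": 0, "az": 0, "grip": 1}, 130.4
{"x": -1.16, "y": 0.11, "z": 3.52, "ax": 0, "ay": 0, "az": 0, "grip": 1}, 118.4
{"x": -0.96, "y": 0.11, "z": 4.5, "ax": 0, "ay": 0, "az": 0, "grip": 1}, 106.4
{"x": -0.56, "y": 0.12, "z": 5.42, "ax": 0, "ay": 0, "az": 0, "grip": 1}, 94.4
```

Emit:
apply_moves:
  increments:
    - {"x": -0.53, "y": 0.08, "z": 0.64, "ax": 0, "ay": 0, "az": 0, "grip": 1}
    - {"x": -0.94, "y": 0.08, "z": 1.55, "ax": 0, "ay": 0, "az": 0, "grip": 1}
    - {"x": -1.16, "y": 0.08, "z": 2.52, "ax": 0, "ay": 0, "az": 0, "grip": 1}
    - {"x": -1.16, "y": 0.08, "z": 3.52, "ax": 0, "ay": 0, "az": 0, "grip": 1}
    - {"x": -0.96, "y": 0.08, "z": 4.5, "ax": 0, "ay": 0, "az": 0, "grip": 1}
    - {"x": -0.56, "y": 0.08, "z": 5.42, "ax": 0, "ay": 0, "az": 0, "grip": 1}

```text
time_s: 6.3
eef_pos: [0.5552, 0.0401, 0.2532]
eef_rot: [-0.623, 0.625, -0.329, 0.335]
wrist_force: [-1.1, -5.6, -12.4]
opening: 0.216
```

```bash
python3 circ.py .5593 -.0065 .0478 .2535 10,12,12,12,12,12,12
```

```text
t 6.3 ang 95.09 r 0.0468 z 0.2532 F [ -1.1  -5.6 -12.4] op 0.216
{"x": 0.38, "y": -0.02, "z": 0.74, "ax": 0, "ay": 0, "az": 0, "grip": 1}, 85.1
{"x": 1.08, "y": -0.02, "z": 1.45, "ax": 0, "ay": 0, "az": 0, "grip": 1}, 73.1
{"x": 1.92, "y": -0.01, "z": 1.99, "ax": 0, "ay": 0, "az": 0, "grip": 1}, 61.1
{"x": 2.85, "y": 0, "z": 2.35, "ax": 0, "ay": 0, "az": 0, "grip": 1}, 49.1
{"x": 3.84, "y": 0.01, "z": 2.51, "ax": 0, "ay": 0, "az": 0, "grip": 1}, 37.1
{"x": 4.84, "y": 0.02, "z": 2.46, "ax": 0, "ay": 0, "az": 0, "grip": 1}, 25.1
{"x": 5.8, "y": 0.02, "z": 2.2, "ax": 0, "ay": 0, "az": 0, "grip": 1}, 13.1
```

```bash
python3 circ.py .5593 -.0067 .0475 .2537 13,14,14,14,14,14,14,14,14,14,14,14
```

```text
t 6.3 ang 95.07 r 0.047 z 0.2532 F [ -1.1  -5.6 -12.4] op 0.216
{"x": 0.58, "y": -0.04, "z": 0.9, "ax": 0, "ay": 0, "az": 0, "grip": 1}, 82.1
{"x": 1.45, "y": -0.03, "z": 1.66, "ax": 0, "ay": 0, "az": 0, "grip": 1}, 68.1
{"x": 2.48, "y": -0.02, "z": 2.19, "ax": 0, "ay": 0, "az": 0, "grip": 1}, 54.1
{"x": 3.61, "y": -0.01, "z": 2.45, "ax": 0, "ay": 0, "az": 0, "grip": 1}, 40.1
{"x": 4.77, "y": -0, "z": 2.43, "ax": 0, "ay": 0, "az": 0, "grip": 1}, 26.1
{"x": 5.89, "y": 0.01, "z": 2.13, "ax": 0, "ay": 0, "az": 0, "grip": 1}, 12.1
{"x": 6.9, "y": 0.01, "z": 1.57, "ax": 0, "ay": 0, "az": 0, "grip": 1}, -1.9
{"x": 7.75, "y": 0.02, "z": 0.78, "ax": 0, "ay": 0, "az": 0, "grip": 1}, -15.9
{"x": 8.38, "y": 0.02, "z": -0.19, "ax": 0, "ay": 0, "az": 0, "grip": 1}, -29.9
{"x": 8.76, "y": 0.02, "z": -1.28, "ax": 0, "ay": 0, "az": 0, "grip": 1}, -43.9
{"x": 8.86, "y": 0.02, "z": -2.43, "ax": 0, "ay": 0, "az": 0, "grip": 1}, -57.9
{"x": 8.68, "y": 0.02, "z": -3.58, "ax": 0, "ay": 0, "az": 0, "grip": 1}, -71.9
```

Emit:
apply_moves:
  increments:
    - {"x": 0.58, "y": -0.03, "z": 0.9, "ax": 0, "ay": 0, "az": 0, "grip": 1}
    - {"x": 1.45, "y": -0.03, "z": 1.66, "ax": 0, "ay": 0, "az": 0, "grip": 1}
    - {"x": 2.48, "y": -0.03, "z": 2.19, "ax": 0, "ay": 0, "az": 0, "grip": 1}
    - {"x": 3.61, "y": -0.02, "z": 2.45, "ax": 0, "ay": 0, "az": 0, "grip": 1}
    - {"x": 4.77, "y": -0.02, "z": 2.43, "ax": 0, "ay": 0, "az": 0, "grip": 1}
    - {"x": 5.89, "y": -0.01, "z": 2.13, "ax": 0, "ay": 0, "az": 0, "grip": 1}
    - {"x": 6.9, "y": -0.01, "z": 1.57, "ax": 0, "ay": 0, "az": 0, "grip": 1}
    - {"x": 7.75, "y": 0, "z": 0.78, "ax": 0, "ay": 0, "az": 0, "grip": 1}

```text
time_s: 7.3
eef_pos: [0.6063, -0.0211, 0.2546]
eef_rot: [-0.624, 0.625, -0.328, 0.336]
wrist_force: [3.8, 0.7, -13.1]
opening: 0.212
```

```bash
python3 circ.py .5593 -.0067 .0475 .2537 13,14,14,14,14,14,14,14,14,14,14,14
```

```text
t 7.3 ang -17.01 r 0.0491 z 0.2546 F [  3.8   0.7 -13.1] op 0.212
{"x": 0.45, "y": 0.1, "z": -1.01, "ax": 0, "ay": 0, "az": 0, "grip": 1}, -30.0
{"x": 0.83, "y": 0.1, "z": -2.1, "ax": 0, "ay": 0, "az": 0, "grip": 1}, -44.0
{"x": 0.93, "y": 0.09, "z": -3.26, "ax": 0, "ay": 0, "az": 0, "grip": 1}, -58.0
{"x": 0.75, "y": 0.08, "z": -4.4, "ax": 0, "ay": 0, "az": 0, "grip": 1}, -72.0
{"x": 0.29, "y": 0.08, "z": -5.47, "ax": 0, "ay": 0, "az": 0, "grip": 1}, -86.0
{"x": -0.4, "y": 0.06, "z": -6.39, "ax": 0, "ay": 0, "az": 0, "grip": 1}, -100.0
{"x": -1.3, "y": 0.05, "z": -7.12, "ax": 0, "ay": 0, "az": 0, "grip": 1}, -114.0
{"x": -2.35, "y": 0.04, "z": -7.61, "ax": 0, "ay": 0, "az": 0, "grip": 1}, -128.0
{"x": -3.49, "y": 0.02, "z": -7.83, "ax": 0, "ay": 0, "az": 0, "grip": 1}, -142.0
{"x": -4.64, "y": 0.01, "z": -7.77, "ax": 0, "ay": 0, "az": 0, "grip": 1}, -156.0
{"x": -5.75, "y": 0, "z": -7.43, "ax": 0, "ay": 0, "az": 0, "grip": 1}, -170.0
{"x": -6.74, "y": -0.01, "z": -6.83, "ax": 0, "ay": 0, "az": 0, "grip": 1}, -184.0
```

```bash
python3 circ.py .5601 -.0073 .048 .2535 13,14,14,14,14,14,14,14,14,14,14,14
```

```text
t 7.3 ang -16.6 r 0.0482 z 0.2546 F [  3.8   0.7 -13.1] op 0.212
{"x": 0.57, "y": 0.12, "z": -0.92, "ax": 0, "ay": 0, "az": 0, "grip": 1}, -29.6
{"x": 0.96, "y": 0.12, "z": -2.03, "ax": 0, "ay": 0, "az": 0, "grip": 1}, -43.6
{"x": 1.07, "y": 0.11, "z": -3.19, "ax": 0, "ay": 0, "az": 0, "grip": 1}, -57.6
{"x": 0.9, "y": 0.11, "z": -4.35, "ax": 0, "ay": 0, "az": 0, "grip": 1}, -71.6
{"x": 0.45, "y": 0.1, "z": -5.43, "ax": 0, "ay": 0, "az": 0, "grip": 1}, -85.6
{"x": -0.25, "y": 0.09, "z": -6.37, "ax": 0, "ay": 0, "az": 0, "grip": 1}, -99.6
{"x": -1.15, "y": 0.07, "z": -7.11, "ax": 0, "ay": 0, "az": 0, "grip": 1}, -113.6
{"x": -2.21, "y": 0.06, "z": -7.61, "ax": 0, "ay": 0, "az": 0, "grip": 1}, -127.6
{"x": -3.36, "y": 0.05, "z": -7.84, "ax": 0, "ay": 0, "az": 0, "grip": 1}, -141.6
{"x": -4.52, "y": 0.03, "z": -7.79, "ax": 0, "ay": 0, "az": 0, "grip": 1}, -155.6
{"x": -5.65, "y": 0.02, "z": -7.46, "ax": 0, "ay": 0, "az": 0, "grip": 1}, -169.6
{"x": -6.65, "y": 0.01, "z": -6.86, "ax": 0, "ay": 0, "az": 0, "grip": 1}, -183.6
```

Emit:
apply_moves:
  increments:
    - {"x": 0.57, "y": 0.08, "z": -0.92, "ax": 0, "ay": 0, "az": 0, "grip": 1}
    - {"x": 0.96, "y": 0.08, "z": -2.03, "ax": 0, "ay": 0, "az": 0, "grip": 1}
    - {"x": 1.07, "y": 0.08, "z": -3.19, "ax": 0, "ay": 0, "az": 0, "grip": 1}
    - {"x": 0.9, "y": 0.07, "z": -4.35, "ax": 0, "ay": 0, "az": 0, "grip": 1}
    - {"x": 0.45, "y": 0.07, "z": -5.43, "ax": 0, "ay": 0, "az": 0, "grip": 1}
    - {"x": -0.25, "y": 0.06, "z": -6.37, "ax": 0, "ay": 0, "az": 0, "grip": 1}
    - {"x": -1.15, "y": 0.05, "z": -7.11, "ax": 0, "ay": 0, "az": 0, "grip": 1}
    - {"x": -2.21, "y": 0.04, "z": -7.61, "ax": 0, "ay": 0, "az": 0, "grip": 1}

```text
time_s: 8.3
eef_pos: [0.5298, -0.0449, 0.2536]
eef_rot: [-0.624, 0.625, -0.328, 0.336]
wrist_force: [1.7, -0.2, -12.6]
opening: 0.213
```

```bash
python3 circ.py .5601 -.0073 .048 .2535 14,15,15,15,15,15,15,15,15,15,15,15
python3 - <<'E'
from h import *
print(mv([.5,0,.25],np.radians(-56)))
E
```

```text
t 8.3 ang -128.84 r 0.0483 z 0.2536 F [  1.7  -0.2 -12.6] op 0.213
{"x": -1.16, "y": 0, "z": -0.18, "ax": 0, "ay": 0, "az": 0, "grip": 1}, -142.8
{"x": -2.41, "y": -0.01, "z": -0.08, "ax": 0, "ay": 0, "az": 0, "grip": 1}, -157.8
{"x": -3.59, "y": -0.02, "z": 0.33, "ax": 0, "ay": 0, "az": 0, "grip": 1}, -172.8
{"x": -4.63, "y": -0.03, "z": 1.04, "ax": 0, "ay": 0, "az": 0, "grip": 1}, -187.8
{"x": -5.44, "y": -0.04, "z": 1.99, "ax": 0, "ay": 0, "az": 0, "grip": 1}, -202.8
{"x": -5.99, "y": -0.04, "z": 3.12, "ax": 0, "ay": 0, "az": 0, "grip": 1}, -217.8
{"x": -6.22, "y": -0.04, "z": 4.35, "ax": 0, "ay": 0, "az": 0, "grip": 1}, -232.8
{"x": -6.12, "y": -0.03, "z": 5.6, "ax": 0, "ay": 0, "az": 0, "grip": 1}, -247.8
{"x": -5.71, "y": -0.02, "z": 6.78, "ax": 0, "ay": 0, "az": 0, "grip": 1}, -262.8
{"x": -5, "y": -0.01, "z": 7.82, "ax": 0, "ay": 0, "az": 0, "grip": 1}, -277.8
{"x": -4.05, "y": 0, "z": 8.63, "ax": 0, "ay": 0, "az": 0, "grip": 1}, -292.8
{"x": -2.92, "y": 0.02, "z": 9.18, "ax": 0, "ay": 0, "az": 0, "grip": 1}, -307.8
(array([-5.39,  0.31,  0.04]), array([-0.004, -0.   ,  0.011]))
```

Emit:
apply_moves:
  increments:
    - {"x": -1.16, "y": 0, "z": -0.18, "ax": 0, "ay": 0, "az": 0, "grip": 1}
    - {"x": -2.41, "y": -0.01, "z": -0.08, "ax": 0, "ay": 0, "az": 0, "grip": 1}
    - {"x": -3.59, "y": -0.02, "z": 0.33, "ax": 0, "ay": 0, "az": 0, "grip": 1}
    - {"x": -4.63, "y": -0.03, "z": 1.04, "ax": 0, "ay": 0, "az": 0, "grip": 1}
    - {"x": -5.44, "y": -0.04, "z": 1.99, "ax": 0, "ay": 0, "az": 0, "grip": 1}
    - {"x": -5.99, "y": -0.04, "z": 3.12, "ax": 0, "ay": 0, "az": 0, "grip": 1}
    - {"x": -6.22, "y": -0.04, "z": 4.35, "ax": 0, "ay": 0, "az": 0, "grip": 1}
    - {"x": -6.12, "y": -0.03, "z": 5.6, "ax": 0, "ay": 0, "az": 0, "grip": 1}
    - {"x": -5.71, "y": -0.02, "z": 6.78, "ax": 0, "ay": 0, "az": 0, "grip": 1}
    - {"x": -5, "y": -0.01, "z": 7.82, "ax": 0, "ay": 0, "az": 0, "grip": 1}
    - {"x": -4.05, "y": 0, "z": 8.63, "ax": 0, "ay": 0, "az": 0, "grip": 1}
    - {"x": -2.92, "y": 0.02, "z": 9.18, "ax": 0, "ay": 0, "az": 0, "grip": 1}

```text
time_s: 9.8
eef_pos: [0.5893, 0.031, 0.2525]
eef_rot: [-0.623, 0.625, -0.329, 0.335]
wrist_force: [-4.3, -3.7, -10.8]
opening: 0.211
```

```bash
python3 circ.py .5601 -.0073 .048 .2535 14,15,15,15,15,15,15,15,15,15,15,15
```

```text
t 9.8 ang 52.62 r 0.0481 z 0.2525 F [ -4.3  -3.7 -10.8] op 0.211
{"x": 1.15, "y": -0.09, "z": 0.22, "ax": 0, "ay": 0, "az": 0, "grip": 1}, 38.6
{"x": 2.4, "y": -0.08, "z": 0.16, "ax": 0, "ay": 0, "az": 0, "grip": 1}, 23.6
{"x": 3.6, "y": -0.07, "z": -0.23, "ax": 0, "ay": 0, "az": 0, "grip": 1}, 8.6
{"x": 4.65, "y": -0.06, "z": -0.91, "ax": 0, "ay": 0, "az": 0, "grip": 1}, -6.4
{"x": 5.49, "y": -0.06, "z": -1.84, "ax": 0, "ay": 0, "az": 0, "grip": 1}, -21.4
{"x": 6.06, "y": -0.05, "z": -2.95, "ax": 0, "ay": 0, "az": 0, "grip": 1}, -36.4
{"x": 6.32, "y": -0.05, "z": -4.18, "ax": 0, "ay": 0, "az": 0, "grip": 1}, -51.4
{"x": 6.26, "y": -0.06, "z": -5.43, "ax": 0, "ay": 0, "az": 0, "grip": 1}, -66.4
{"x": 5.87, "y": -0.06, "z": -6.62, "ax": 0, "ay": 0, "az": 0, "grip": 1}, -81.4
{"x": 5.19, "y": -0.07, "z": -7.67, "ax": 0, "ay": 0, "az": 0, "grip": 1}, -96.4
{"x": 4.26, "y": -0.08, "z": -8.51, "ax": 0, "ay": 0, "az": 0, "grip": 1}, -111.4
{"x": 3.15, "y": -0.09, "z": -9.08, "ax": 0, "ay": 0, "az": 0, "grip": 1}, -126.4
```

Emit:
apply_moves:
  increments:
    - {"x": 1.15, "y": -0.08, "z": 0.22, "ax": 0, "ay": 0, "az": 0, "grip": 1}
    - {"x": 2.4, "y": -0.08, "z": 0.16, "ax": 0, "ay": 0, "az": 0, "grip": 1}
    - {"x": 3.6, "y": -0.07, "z": -0.23, "ax": 0, "ay": 0, "az": 0, "grip": 1}
    - {"x": 4.65, "y": -0.06, "z": -0.91, "ax": 0, "ay": 0, "az": 0, "grip": 1}
    - {"x": 5.49, "y": -0.06, "z": -1.84, "ax": 0, "ay": 0, "az": 0, "grip": 1}
    - {"x": 6.06, "y": -0.05, "z": -2.95, "ax": 0, "ay": 0, "az": 0, "grip": 1}
    - {"x": 6.32, "y": -0.05, "z": -4.18, "ax": 0, "ay": 0, "az": 0, "grip": 1}
    - {"x": 6.26, "y": -0.06, "z": -5.43, "ax": 0, "ay": 0, "az": 0, "grip": 1}
    - {"x": 5.87, "y": -0.06, "z": -6.62, "ax": 0, "ay": 0, "az": 0, "grip": 1}
    - {"x": 5.19, "y": -0.07, "z": -7.67, "ax": 0, "ay": 0, "az": 0, "grip": 1}
    - {"x": 4.26, "y": -0.08, "z": -8.51, "ax": 0, "ay": 0, "az": 0, "grip": 1}
    - {"x": 3.15, "y": -0.09, "z": -9.08, "ax": 0, "ay": 0, "az": 0, "grip": 1}

```text
time_s: 11.3
eef_pos: [0.5307, -0.0456, 0.2536]
eef_rot: [-0.623, 0.625, -0.329, 0.335]
wrist_force: [2.0, 0.2, -11.3]
opening: 0.215
```

```bash
python3 circ.py .5601 -.0073 .048 .2537 14,15,15,15,15,15,15,15,15,15,15,15;  python3 - <<'E'
from h import *
im=vision.camera("wrist");cv2.imwrite("pics/w5.png",im[:,:,::-1])
E
```

```text
t 11.3 ang -127.54 r 0.0483 z 0.2536 F [  2.    0.2 -11.3] op 0.215
{"x": -1.16, "y": -0.02, "z": -0.2, "ax": 0, "ay": 0, "az": 0, "grip": 1}, -141.5
{"x": -2.41, "y": -0.03, "z": -0.13, "ax": 0, "ay": 0, "az": 0, "grip": 1}, -156.5
{"x": -3.6, "y": -0.04, "z": 0.25, "ax": 0, "ay": 0, "az": 0, "grip": 1}, -171.5
{"x": -4.65, "y": -0.05, "z": 0.94, "ax": 0, "ay": 0, "az": 0, "grip": 1}, -186.5
{"x": -5.49, "y": -0.06, "z": 1.87, "ax": 0, "ay": 0, "az": 0, "grip": 1}, -201.5
{"x": -6.06, "y": -0.06, "z": 2.99, "ax": 0, "ay": 0, "az": 0, "grip": 1}, -216.5
{"x": -6.31, "y": -0.06, "z": 4.21, "ax": 0, "ay": 0, "az": 0, "grip": 1}, -231.5
{"x": -6.25, "y": -0.06, "z": 5.46, "ax": 0, "ay": 0, "az": 0, "grip": 1}, -246.5
{"x": -5.86, "y": -0.05, "z": 6.65, "ax": 0, "ay": 0, "az": 0, "grip": 1}, -261.5
{"x": -5.18, "y": -0.05, "z": 7.7, "ax": 0, "ay": 0, "az": 0, "grip": 1}, -276.5
{"x": -4.24, "y": -0.04, "z": 8.54, "ax": 0, "ay": 0, "az": 0, "grip": 1}, -291.5
{"x": -3.13, "y": -0.03, "z": 9.11, "ax": 0, "ay": 0, "az": 0, "grip": 1}, -306.5
```

View pics/w5.png

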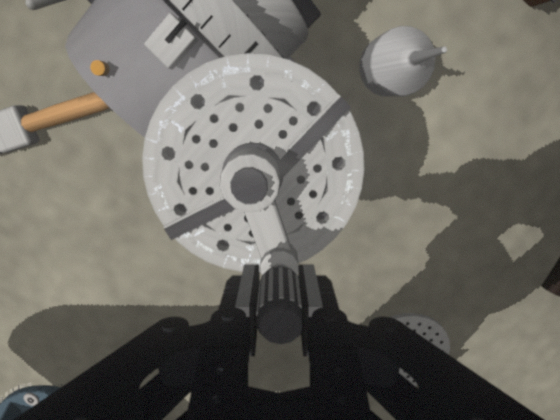

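Emit:
apply_moves:
  increments:
    - {"x": -1.16, "y": -0.02, "z": -0.2, "ax": 0, "ay": 0, "az": 0, "grip": 1}
    - {"x": -2.41, "y": -0.03, "z": -0.13, "ax": 0, "ay": 0, "az": 0, "grip": 1}
    - {"x": -3.6, "y": -0.04, "z": 0.25, "ax": 0, "ay": 0, "az": 0, "grip": 1}
    - {"x": -4.65, "y": -0.05, "z": 0.94, "ax": 0, "ay": 0, "az": 0, "grip": 1}
    - {"x": -5.49, "y": -0.06, "z": 1.87, "ax": 0, "ay": 0, "az": 0, "grip": 1}
    - {"x": -6.06, "y": -0.06, "z": 2.99, "ax": 0, "ay": 0, "az": 0, "grip": 1}
    - {"x": -6.31, "y": -0.06, "z": 4.21, "ax": 0, "ay": 0, "az": 0, "grip": 1}
    - {"x": -6.25, "y": -0.06, "z": 5.46, "ax": 0, "ay": 0, "az": 0, "grip": 1}
    - {"x": -5.86, "y": -0.05, "z": 6.65, "ax": 0, "ay": 0, "az": 0, "grip": 1}
    - {"x": -5.18, "y": -0.05, "z": 7.7, "ax": 0, "ay": 0, "az": 0, "grip": 1}
    - {"x": -4.24, "y": -0.04, "z": 8.54, "ax": 0, "ay": 0, "az": 0, "grip": 1}
    - {"x": -3.13, "y": -0.03, "z": 9.11, "ax": 0, "ay": 0, "az": 0, "grip": 1}

```text
time_s: 12.85
eef_pos: [0.5865, 0.0329, 0.2526]
eef_rot: [-0.623, 0.626, -0.331, 0.332]
wrist_force: [-3.4, -3.5, -10.9]
opening: 0.212
```

```bash
python3 circ.py .5601 -.0073 .048 .2537 14,15,15,15,15,15,15,15,15,15,15,15
```

```text
t 12.85 ang 56.71 r 0.0481 z 0.2526 F [ -3.4  -3.5 -10.9] op 0.212
{"x": 1.13, "y": -0.11, "z": 0.3, "ax": 0, "ay": 0, "az": 0, "grip": 1}, 42.7
{"x": 2.38, "y": -0.1, "z": 0.33, "ax": 0, "ay": 0, "az": 0, "grip": 1}, 27.7
{"x": 3.6, "y": -0.1, "z": 0.03, "ax": 0, "ay": 0, "az": 0, "grip": 1}, 12.7
{"x": 4.7, "y": -0.09, "z": -0.58, "ax": 0, "ay": 0, "az": 0, "grip": 1}, -2.3
{"x": 5.6, "y": -0.08, "z": -1.44, "ax": 0, "ay": 0, "az": 0, "grip": 1}, -17.3
{"x": 6.25, "y": -0.08, "z": -2.52, "ax": 0, "ay": 0, "az": 0, "grip": 1}, -32.3
{"x": 6.6, "y": -0.07, "z": -3.72, "ax": 0, "ay": 0, "az": 0, "grip": 1}, -47.3
{"x": 6.62, "y": -0.07, "z": -4.97, "ax": 0, "ay": 0, "az": 0, "grip": 1}, -62.3
{"x": 6.32, "y": -0.06, "z": -6.19, "ax": 0, "ay": 0, "az": 0, "grip": 1}, -77.3
{"x": 5.72, "y": -0.06, "z": -7.29, "ax": 0, "ay": 0, "az": 0, "grip": 1}, -92.3
{"x": 4.85, "y": -0.06, "z": -8.19, "ax": 0, "ay": 0, "az": 0, "grip": 1}, -107.3
{"x": 3.78, "y": -0.07, "z": -8.84, "ax": 0, "ay": 0, "az": 0, "grip": 1}, -122.3
```

Emit:
apply_moves:
  increments:
    - {"x": 1.13, "y": -0.11, "z": 0.3, "ax": 0, "ay": 0, "az": 0, "grip": 1}
    - {"x": 2.38, "y": -0.1, "z": 0.33, "ax": 0, "ay": 0, "az": 0, "grip": 1}
    - {"x": 3.6, "y": -0.1, "z": 0.03, "ax": 0, "ay": 0, "az": 0, "grip": 1}
    - {"x": 4.7, "y": -0.09, "z": -0.58, "ax": 0, "ay": 0, "az": 0, "grip": 1}
    - {"x": 5.6, "y": -0.08, "z": -1.44, "ax": 0, "ay": 0, "az": 0, "grip": 1}
    - {"x": 6.25, "y": -0.08, "z": -2.52, "ax": 0, "ay": 0, "az": 0, "grip": 1}
    - {"x": 6.6, "y": -0.07, "z": -3.72, "ax": 0, "ay": 0, "az": 0, "grip": 1}
    - {"x": 6.62, "y": -0.07, "z": -4.97, "ax": 0, "ay": 0, "az": 0, "grip": 1}
    - {"x": 6.32, "y": -0.06, "z": -6.19, "ax": 0, "ay": 0, "az": 0, "grip": 1}
    - {"x": 5.72, "y": -0.06, "z": -7.29, "ax": 0, "ay": 0, "az": 0, "grip": 1}
    - {"x": 4.85, "y": -0.06, "z": -8.19, "ax": 0, "ay": 0, "az": 0, "grip": 1}
    - {"x": 3.78, "y": -0.07, "z": -8.84, "ax": 0, "ay": 0, "az": 0, "grip": 1}

```text
time_s: 14.35
eef_pos: [0.5333, -0.0475, 0.2537]
eef_rot: [-0.623, 0.626, -0.331, 0.332]
wrist_force: [1.8, 0.8, -12.9]
opening: 0.215
```

```bash
python3 circ.py .5601 -.0073 .048 .2537 14,15,15,15,15,15,15,15,15,15,15,15
```

```text
t 14.35 ang -123.65 r 0.0483 z 0.2537 F [  1.8   0.8 -12.9] op 0.215
{"x": -1.14, "y": -0, "z": -0.28, "ax": 0, "ay": 0, "az": 0, "grip": 1}, -137.6
{"x": -2.39, "y": -0.01, "z": -0.3, "ax": 0, "ay": 0, "az": 0, "grip": 1}, -152.6
{"x": -3.61, "y": -0.01, "z": 0.01, "ax": 0, "ay": 0, "az": 0, "grip": 1}, -167.6
{"x": -4.7, "y": -0.02, "z": 0.62, "ax": 0, "ay": 0, "az": 0, "grip": 1}, -182.6
{"x": -5.6, "y": -0.03, "z": 1.5, "ax": 0, "ay": 0, "az": 0, "grip": 1}, -197.6
{"x": -6.24, "y": -0.03, "z": 2.57, "ax": 0, "ay": 0, "az": 0, "grip": 1}, -212.6
{"x": -6.58, "y": -0.04, "z": 3.78, "ax": 0, "ay": 0, "az": 0, "grip": 1}, -227.6
{"x": -6.6, "y": -0.04, "z": 5.03, "ax": 0, "ay": 0, "az": 0, "grip": 1}, -242.6
{"x": -6.29, "y": -0.05, "z": 6.25, "ax": 0, "ay": 0, "az": 0, "grip": 1}, -257.6
{"x": -5.68, "y": -0.05, "z": 7.34, "ax": 0, "ay": 0, "az": 0, "grip": 1}, -272.6
{"x": -4.8, "y": -0.05, "z": 8.24, "ax": 0, "ay": 0, "az": 0, "grip": 1}, -287.6
{"x": -3.73, "y": -0.05, "z": 8.88, "ax": 0, "ay": 0, "az": 0, "grip": 1}, -302.6
```

Emit:
apply_moves:
  increments:
    - {"x": -1.14, "y": 0, "z": -0.28, "ax": 0, "ay": 0, "az": 0, "grip": 1}
    - {"x": -2.39, "y": -0.01, "z": -0.3, "ax": 0, "ay": 0, "az": 0, "grip": 1}
    - {"x": -3.61, "y": -0.01, "z": 0.01, "ax": 0, "ay": 0, "az": 0, "grip": 1}
    - {"x": -4.7, "y": -0.02, "z": 0.62, "ax": 0, "ay": 0, "az": 0, "grip": 1}
    - {"x": -5.6, "y": -0.03, "z": 1.5, "ax": 0, "ay": 0, "az": 0, "grip": 1}
    - {"x": -6.24, "y": -0.03, "z": 2.57, "ax": 0, "ay": 0, "az": 0, "grip": 1}
    - {"x": -6.58, "y": -0.04, "z": 3.78, "ax": 0, "ay": 0, "az": 0, "grip": 1}
    - {"x": -6.6, "y": -0.04, "z": 5.03, "ax": 0, "ay": 0, "az": 0, "grip": 1}
    - {"x": -6.29, "y": -0.05, "z": 6.25, "ax": 0, "ay": 0, "az": 0, "grip": 1}
    - {"x": -5.68, "y": -0.05, "z": 7.34, "ax": 0, "ay": 0, "az": 0, "grip": 1}
    - {"x": -4.8, "y": -0.05, "z": 8.24, "ax": 0, "ay": 0, "az": 0, "grip": 1}
    - {"x": -3.73, "y": -0.05, "z": 8.88, "ax": 0, "ay": 0, "az": 0, "grip": 1}

```text
time_s: 15.85
eef_pos: [0.5855, 0.0336, 0.2528]
eef_rot: [-0.622, 0.627, -0.332, 0.331]
wrist_force: [-4.3, -3.6, -11.9]
opening: 0.213
```

```bash
python3 circ.py .5601 -.0073 .048 .2537 10,10,8,7,5,4,4,3,2,0;  python3 - <<'E'
from h import *
im=vision.camera("wrist");cv2.imwrite("pics/w6.png",im[:,:,::-1])
E
```

```text
t 15.85 ang 58.13 r 0.0481 z 0.2528 F [ -4.3  -3.6 -11.9] op 0.213
{"x": 0.8, "y": -0.09, "z": 0.26, "ax": 0, "ay": 0, "az": 0, "grip": 1}, 48.1
{"x": 1.62, "y": -0.09, "z": 0.39, "ax": 0, "ay": 0, "az": 0, "grip": 1}, 38.1
{"x": 2.29, "y": -0.09, "z": 0.39, "ax": 0, "ay": 0, "az": 0, "grip": 1}, 30.1
{"x": 2.87, "y": -0.09, "z": 0.32, "ax": 0, "ay": 0, "az": 0, "grip": 1}, 23.1
{"x": 3.28, "y": -0.09, "z": 0.22, "ax": 0, "ay": 0, "az": 0, "grip": 1}, 18.1
{"x": 3.6, "y": -0.09, "z": 0.12, "ax": 0, "ay": 0, "az": 0, "grip": 1}, 14.1
{"x": 3.91, "y": -0.09, "z": -0.01, "ax": 0, "ay": 0, "az": 0, "grip": 1}, 10.1
{"x": 4.14, "y": -0.09, "z": -0.12, "ax": 0, "ay": 0, "az": 0, "grip": 1}, 7.1
{"x": 4.28, "y": -0.08, "z": -0.2, "ax": 0, "ay": 0, "az": 0, "grip": 1}, 5.1
{"x": 4.28, "y": -0.08, "z": -0.2, "ax": 0, "ay": 0, "az": 0, "grip": 1}, 5.1
```

View pics/w6.png

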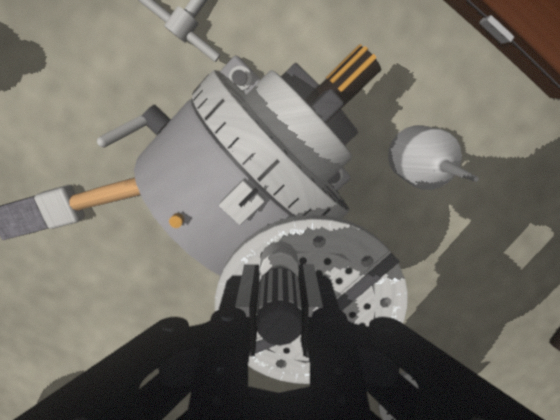

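Emit:
apply_moves:
  increments:
    - {"x": 0.8, "y": -0.09, "z": 0.26, "ax": 0, "ay": 0, "az": 0, "grip": 1}
    - {"x": 1.62, "y": -0.09, "z": 0.39, "ax": 0, "ay": 0, "az": 0, "grip": 1}
    - {"x": 2.29, "y": -0.09, "z": 0.39, "ax": 0, "ay": 0, "az": 0, "grip": 1}
    - {"x": 2.87, "y": -0.09, "z": 0.32, "ax": 0, "ay": 0, "az": 0, "grip": 1}
    - {"x": 3.28, "y": -0.09, "z": 0.22, "ax": 0, "ay": 0, "az": 0, "grip": 1}
    - {"x": 3.6, "y": -0.09, "z": 0.12, "ax": 0, "ay": 0, "az": 0, "grip": 1}
    - {"x": 3.6, "y": -0.09, "z": 0.12, "ax": 0, "ay": 0, "az": 0, "grip": 1}
    - {"x": 3.6, "y": -0.09, "z": 0.12, "ax": 0, "ay": 0, "az": 0, "grip": 1}

```text
time_s: 16.9
eef_pos: [0.6079, 0.003, 0.254]
eef_rot: [-0.622, 0.627, -0.331, 0.332]
wrist_force: [-4.7, -3.2, -11.7]
opening: 0.218
```

```bash
python3 circ.py .5601 -.0073 .048 .2537 3,3,3,3;  python3 - <<'E'
from h import *
for n in ["wrist","side"]:
    im=vision.camera(n)[:,:,::-1]
    if n=="side": im=cv2.resize(im[145:285,192:378],None,fx=4,fy=4)
    else: im=cv2.resize(im[150:420,130:490],None,fx=2.2,fy=2.2)
    cv2.imwrite(f"pics/{n}7.png",im)
E
```

```text
t 16.9 ang 12.21 r 0.0489 z 0.254 F [ -4.7  -3.2 -11.7] op 0.218
{"x": 0.2, "y": 0.03, "z": -0.18, "ax": 0, "ay": 0, "az": 0, "grip": 1}, 9.2
{"x": 0.42, "y": 0.03, "z": -0.29, "ax": 0, "ay": 0, "az": 0, "grip": 1}, 6.2
{"x": 0.64, "y": 0.03, "z": -0.42, "ax": 0, "ay": 0, "az": 0, "grip": 1}, 3.2
{"x": 0.85, "y": 0.03, "z": -0.55, "ax": 0, "ay": 0, "az": 0, "grip": 1}, 0.2
```

View pics/wrist7.png

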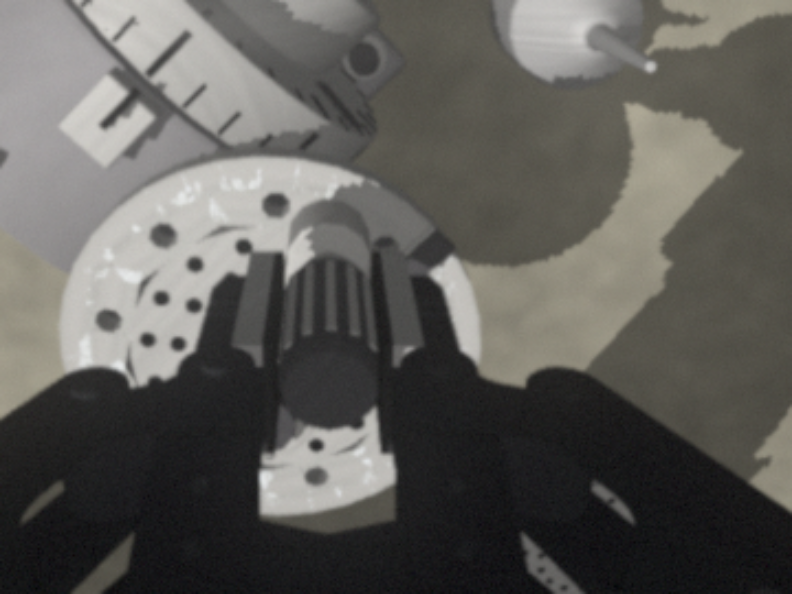

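View pics/side7.png

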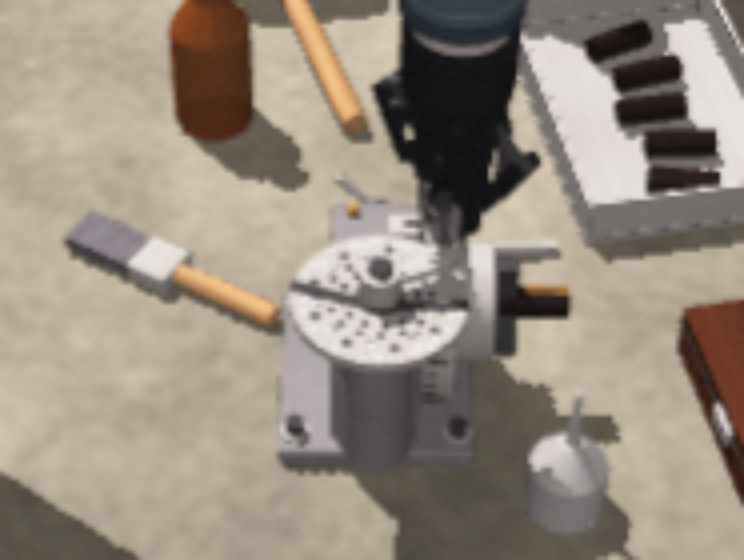

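```bash
python3 circ.py .5601 -.0073 .0483 .2527 3,3,3,3,2
```

```text
t 17.0 ang 12.3 r 0.0489 z 0.254 F [ -4.3  -2.9 -12.4] op 0.213
{"x": 0.21, "y": 0.13, "z": -0.16, "ax": 0, "ay": 0, "az": 0, "grip": 1}, 9.3
{"x": 0.44, "y": 0.13, "z": -0.27, "ax": 0, "ay": 0, "az": 0, "grip": 1}, 6.3
{"x": 0.66, "y": 0.13, "z": -0.39, "ax": 0, "ay": 0, "az": 0, "grip": 1}, 3.3
{"x": 0.87, "y": 0.14, "z": -0.53, "ax": 0, "ay": 0, "az": 0, "grip": 1}, 0.3
{"x": 1.01, "y": 0.14, "z": -0.62, "ax": 0, "ay": 0, "az": 0, "grip": 1}, -1.7
```

Emit:
apply_moves:
  increments:
    - {"x": 0.21, "y": 0.05, "z": -0.16, "ax": 0, "ay": 0, "az": 0, "grip": 1}
    - {"x": 0.44, "y": 0.1, "z": -0.27, "ax": 0, "ay": 0, "az": 0, "grip": 1}
    - {"x": 0.66, "y": 0.13, "z": -0.39, "ax": 0, "ay": 0, "az": 0, "grip": 1}
    - {"x": 0.87, "y": 0.15, "z": -0.53, "ax": 0, "ay": 0, "az": 0, "grip": 1}
    - {"x": 0.87, "y": 0.15, "z": -0.53, "ax": 0, "ay": 0, "az": 0, "grip": 1}
    - {"x": 0.87, "y": 0.15, "z": -0.53, "ax": 0, "ay": 0, "az": 0, "grip": 1}

```text
time_s: 17.75
eef_pos: [0.6088, -0.0074, 0.2528]
eef_rot: [-0.622, 0.627, -0.331, 0.332]
wrist_force: [0.4, -0.4, -11.4]
opening: 0.208
```

```bash
python3 circ.py .5601 -.0073 .0483 .2507 1;python3 - <<'E'
from h import *
W=vision.camera_params('wrist')
for n in ["wrist"]:
    im=vision.camera(n)[:,:,::-1]
    im=cv2.resize(im[150:420,130:490],None,fx=2.2,fy=2.2)
    cv2.imwrite(f"pics/{n}8.png",im)
u=lambda p:[130+(p[0]+.5)/2.2-.5,150+(p[1]+.5)/2.2-.5]
E
```

```text
t 17.75 ang -0.12 r 0.0487 z 0.2528 F [  0.4  -0.4 -11.4] op 0.208
{"x": 0.05, "y": 0.21, "z": -0.08, "ax": 0, "ay": 0, "az": 0, "grip": 1}, -1.1
```

View pics/wrist8.png

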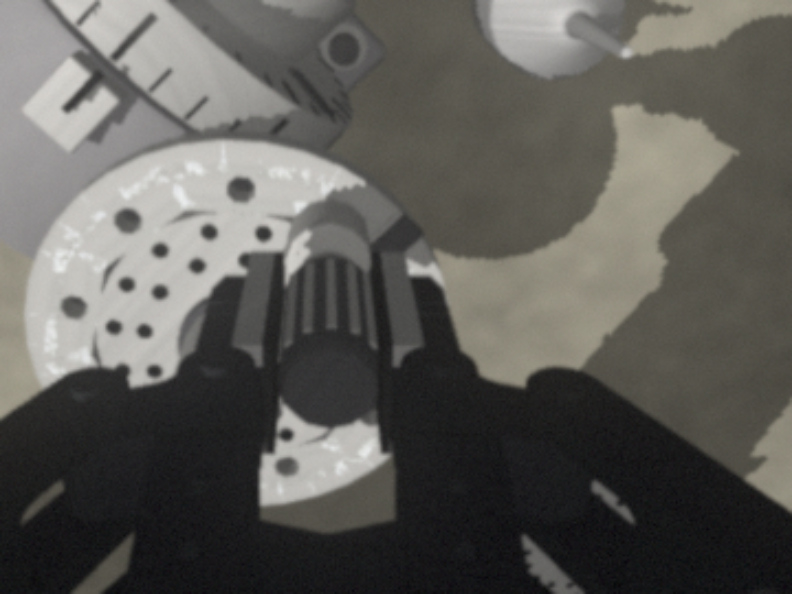

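Emit:
apply_moves:
  increments:
    - {"x": 0, "y": 0.1, "z": 0, "ax": 0, "ay": 0, "az": 0, "grip": 1}
    - {"x": 0, "y": 0.2, "z": 0, "ax": 0, "ay": 0, "az": 0, "grip": 1}
    - {"x": 0, "y": 0.25, "z": 0, "ax": 0, "ay": 0, "az": 0, "grip": 1}
    - {"x": 0, "y": 0.25, "z": 0, "ax": 0, "ay": 0, "az": 0, "grip": 1}

```text
time_s: 18.3
eef_pos: [0.6088, -0.0074, 0.2504]
eef_rot: [-0.622, 0.627, -0.331, 0.332]
wrist_force: [-0.7, 0.8, -10.3]
opening: 0.213
```

Emit:
apply_moves:
  increments:
    - {"x": 0, "y": 0.06, "z": 0, "ax": 0, "ay": 0, "az": 0, "grip": 1}
    - {"x": 0, "y": 0.12, "z": 0, "ax": 0, "ay": 0, "az": 0, "grip": 1}
    - {"x": 0, "y": 0.12, "z": 0, "ax": 0, "ay": 0, "az": 0, "grip": 1}

```text
time_s: 18.68
eef_pos: [0.6088, -0.0074, 0.2492]
eef_rot: [-0.622, 0.627, -0.331, 0.332]
wrist_force: [-1.6, 0.9, -9.6]
opening: 0.214
```

Emit:
apply_moves:
  increments:
    - {"x": 0, "y": 0.06, "z": 0, "ax": 0, "ay": 0, "az": 0, "grip": 1}
    - {"x": 0, "y": 0.1, "z": 0, "ax": 0, "ay": 0, "az": 0, "grip": 1}
    - {"x": 0, "y": 0.1, "z": 0, "ax": 0, "ay": 0, "az": 0, "grip": 1}

```text
time_s: 19.05
eef_pos: [0.6089, -0.0074, 0.2485]
eef_rot: [-0.622, 0.627, -0.331, 0.332]
wrist_force: [-1.7, 0.8, -7.6]
opening: 0.216
```

Emit:
apply_moves:
  increments:
    - {"x": 0, "y": 0, "z": 0, "ax": 0, "ay": 0, "az": 0, "grip": 0.76}
    - {"x": 0, "y": 0, "z": 0, "ax": 0, "ay": 0, "az": 0, "grip": 0.74}
    - {"x": 0, "y": 0, "z": 0, "ax": 0, "ay": 0, "az": 0, "grip": 0.73}

```text
time_s: 19.42
eef_pos: [0.6098, -0.0077, 0.2499]
eef_rot: [-0.622, 0.627, -0.33, 0.333]
wrist_force: [0.4, 0.1, -0.0]
opening: 0.27
```

```bash
python3 circ.py .5601 -.0073 .0485 .2485 1,1,1,1,1,1,1,1,1,1,1,1;python3 - <<'E'
from h import *
im=vision.camera("wrist")[:,:,::-1]
im=cv2.resize(im[150:420,130:490],None,fx=2.2,fy=2.2)
cv2.imwrite("pics/wrist9.png",im)
E
```

```text
t 19.43 ang -0.41 r 0.0497 z 0.2499 F [ 0.4  0.1 -0. ] op 0.27
{"x": 0, "y": 0.14, "z": -0.15, "ax": 0, "ay": 0, "az": 0, "grip": 1}, -1.4
{"x": 0.07, "y": 0.14, "z": -0.2, "ax": 0, "ay": 0, "az": 0, "grip": 1}, -2.4
{"x": 0.14, "y": 0.15, "z": -0.25, "ax": 0, "ay": 0, "az": 0, "grip": 1}, -3.4
{"x": 0.2, "y": 0.15, "z": -0.3, "ax": 0, "ay": 0, "az": 0, "grip": 1}, -4.4
{"x": 0.27, "y": 0.15, "z": -0.35, "ax": 0, "ay": 0, "az": 0, "grip": 1}, -5.4
{"x": 0.34, "y": 0.15, "z": -0.41, "ax": 0, "ay": 0, "az": 0, "grip": 1}, -6.4
{"x": 0.4, "y": 0.15, "z": -0.46, "ax": 0, "ay": 0, "az": 0, "grip": 1}, -7.4
{"x": 0.46, "y": 0.15, "z": -0.52, "ax": 0, "ay": 0, "az": 0, "grip": 1}, -8.4
{"x": 0.52, "y": 0.15, "z": -0.58, "ax": 0, "ay": 0, "az": 0, "grip": 1}, -9.4
{"x": 0.58, "y": 0.15, "z": -0.63, "ax": 0, "ay": 0, "az": 0, "grip": 1}, -10.4
{"x": 0.64, "y": 0.15, "z": -0.69, "ax": 0, "ay": 0, "az": 0, "grip": 1}, -11.4
{"x": 0.7, "y": 0.15, "z": -0.75, "ax": 0, "ay": 0, "az": 0, "grip": 1}, -12.4
```

View pics/wrist9.png

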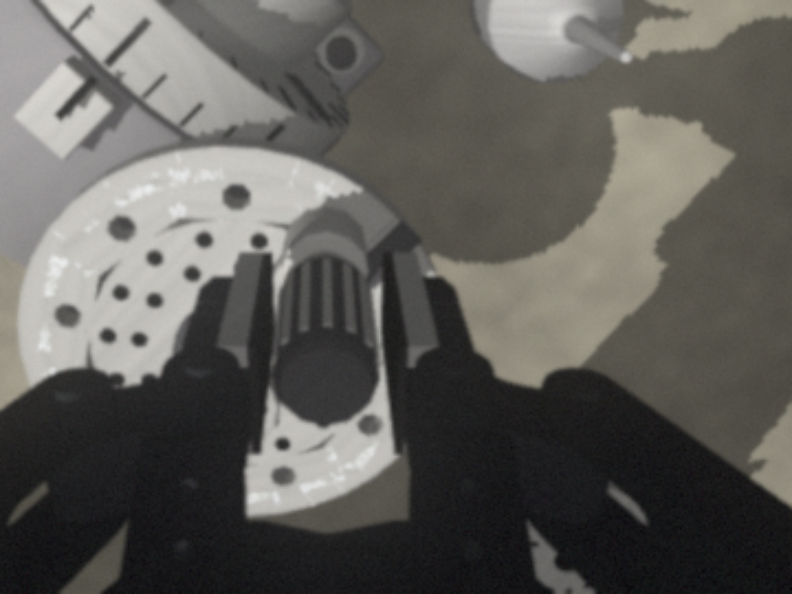

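Emit:
apply_moves:
  increments:
    - {"x": 0.05, "y": 0, "z": -0.12, "ax": 0, "ay": 0, "az": 0, "grip": 0.73}
    - {"x": 0.1, "y": 0, "z": -0.2, "ax": 0, "ay": 0, "az": 0, "grip": 0.73}
    - {"x": 0.15, "y": 0, "z": -0.25, "ax": 0, "ay": 0, "az": 0, "grip": 0.73}
    - {"x": 0.2, "y": 0, "z": -0.3, "ax": 0, "ay": 0, "az": 0, "grip": 0.73}
    - {"x": 0.25, "y": 0, "z": -0.34, "ax": 0, "ay": 0, "az": 0, "grip": 0.73}
    - {"x": 0.25, "y": 0, "z": -0.34, "ax": 0, "ay": 0, "az": 0, "grip": 0.73}

```text
time_s: 20.23
eef_pos: [0.6079, -0.011, 0.2497]
eef_rot: [-0.623, 0.626, -0.33, 0.333]
wrist_force: [-1.7, 4.7, 4.1]
opening: 0.272
```

```bash
python3 circ.py .5601 -.0073 .0485 .2485 1,1,1,1,1,1,1,1;python3 - <<'E'
from h import *
im=vision.camera("wrist")[:,:,::-1]
im=cv2.resize(im[150:420,130:490],None,fx=2.2,fy=2.2)
cv2.imwrite("pics/wrist10.png",im)
E
```

```text
t 20.23 ang -4.47 r 0.0479 z 0.2497 F [-1.7  4.7  4.1] op 0.272
{"x": 0.1, "y": 0.12, "z": -0.01, "ax": 0, "ay": 0, "az": 0, "grip": 1}, -5.5
{"x": 0.17, "y": 0.12, "z": -0.06, "ax": 0, "ay": 0, "az": 0, "grip": 1}, -6.5
{"x": 0.23, "y": 0.12, "z": -0.12, "ax": 0, "ay": 0, "az": 0, "grip": 1}, -7.5
{"x": 0.29, "y": 0.12, "z": -0.17, "ax": 0, "ay": 0, "az": 0, "grip": 1}, -8.5
{"x": 0.35, "y": 0.12, "z": -0.23, "ax": 0, "ay": 0, "az": 0, "grip": 1}, -9.5
{"x": 0.42, "y": 0.12, "z": -0.29, "ax": 0, "ay": 0, "az": 0, "grip": 1}, -10.5
{"x": 0.48, "y": 0.12, "z": -0.35, "ax": 0, "ay": 0, "az": 0, "grip": 1}, -11.5
{"x": 0.53, "y": 0.12, "z": -0.41, "ax": 0, "ay": 0, "az": 0, "grip": 1}, -12.5
```

View pics/wrist10.png

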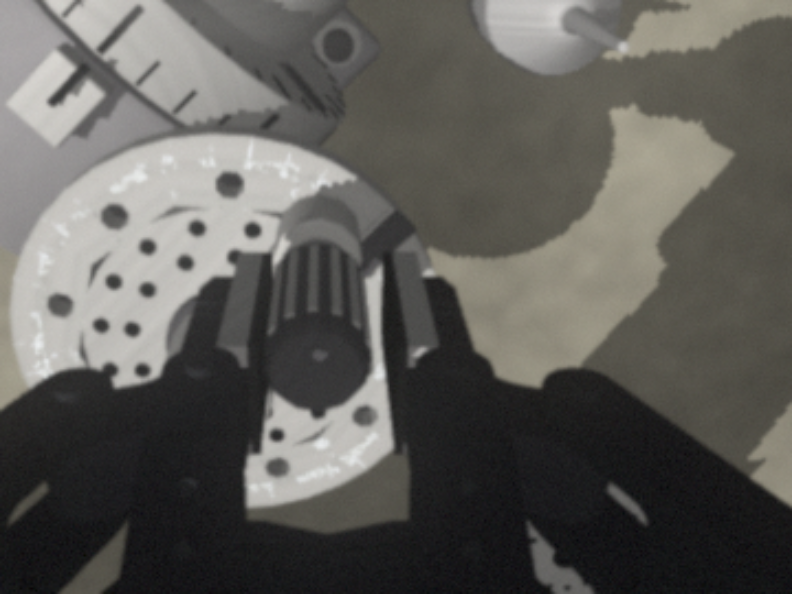

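Emit:
apply_moves:
  increments:
    - {"x": 0.07, "y": 0, "z": -0.03, "ax": 0, "ay": 0, "az": 0, "grip": 0.73}
    - {"x": 0.12, "y": 0, "z": -0.06, "ax": 0, "ay": 0, "az": 0, "grip": 0.73}
    - {"x": 0.17, "y": 0, "z": -0.1, "ax": 0, "ay": 0, "az": 0, "grip": 0.73}

```text
time_s: 20.65
eef_pos: [0.6075, -0.0119, 0.2496]
eef_rot: [-0.623, 0.626, -0.331, 0.332]
wrist_force: [-4.4, 7.0, 4.5]
opening: 0.27
```

```bash
python3 circ.py .5601 -.0073 .0485 .2485 1,1,1,1
```

```text
t 20.65 ang -5.58 r 0.0476 z 0.2496 F [-4.4  7.   4.5] op 0.27
{"x": 0.12, "y": 0.12, "z": 0.01, "ax": 0, "ay": 0, "az": 0, "grip": 1}, -6.6
{"x": 0.18, "y": 0.12, "z": -0.04, "ax": 0, "ay": 0, "az": 0, "grip": 1}, -7.6
{"x": 0.25, "y": 0.12, "z": -0.1, "ax": 0, "ay": 0, "az": 0, "grip": 1}, -8.6
{"x": 0.31, "y": 0.12, "z": -0.16, "ax": 0, "ay": 0, "az": 0, "grip": 1}, -9.6
```

Emit:
apply_moves:
  increments:
    - {"x": 0.09, "y": 0, "z": -0.02, "ax": 0, "ay": 0, "az": 0, "grip": 0.73}
    - {"x": 0.15, "y": 0, "z": -0.03, "ax": 0, "ay": 0, "az": 0, "grip": 0.73}
    - {"x": 0.19, "y": 0, "z": -0.06, "ax": 0, "ay": 0, "az": 0, "grip": 0.73}

```text
time_s: 21.02
eef_pos: [0.6074, -0.0123, 0.2496]
eef_rot: [-0.624, 0.626, -0.332, 0.331]
wrist_force: [-4.5, 7.7, 3.8]
opening: 0.272
```

```bash
python3 circ.py .5601 -.0073 .0485 .2485 1,1,1,1
```

```text
t 21.02 ang -6.08 r 0.0475 z 0.2496 F [-4.5  7.7  3.8] op 0.272
{"x": 0.13, "y": 0.11, "z": 0.02, "ax": 0, "ay": 0, "az": 0, "grip": 1}, -7.1
{"x": 0.19, "y": 0.11, "z": -0.04, "ax": 0, "ay": 0, "az": 0, "grip": 1}, -8.1
{"x": 0.25, "y": 0.11, "z": -0.1, "ax": 0, "ay": 0, "az": 0, "grip": 1}, -9.1
{"x": 0.31, "y": 0.11, "z": -0.15, "ax": 0, "ay": 0, "az": 0, "grip": 1}, -10.1
```

Emit:
apply_moves:
  increments:
    - {"x": 0.16, "y": 0, "z": -0.03, "ax": 0, "ay": 0, "az": 0, "grip": 0.73}
    - {"x": 0.2, "y": 0, "z": -0.06, "ax": 0, "ay": 0, "az": 0, "grip": 0.73}
    - {"x": 0.24, "y": 0, "z": -0.09, "ax": 0, "ay": 0, "az": 0, "grip": 0.73}

```text
time_s: 21.4
eef_pos: [0.6071, -0.0129, 0.2496]
eef_rot: [-0.625, 0.625, -0.333, 0.329]
wrist_force: [-6.5, 10.0, 4.8]
opening: 0.269
```

```bash
python3 circ.py .5601 -.0073 .0485 .2485 1,1,1,1;python3 - <<'E'
from h import *
im=vision.camera("wrist")[:,:,::-1]
im=cv2.resize(im[150:420,130:490],None,fx=2.2,fy=2.2)
cv2.imwrite("pics/wrist11.png",im)
E
```

```text
t 21.4 ang -6.77 r 0.0473 z 0.2496 F [-6.5 10.   4.8] op 0.269
{"x": 0.14, "y": 0.11, "z": 0.03, "ax": 0, "ay": 0, "az": 0, "grip": 1}, -7.8
{"x": 0.2, "y": 0.11, "z": -0.02, "ax": 0, "ay": 0, "az": 0, "grip": 1}, -8.8
{"x": 0.26, "y": 0.11, "z": -0.08, "ax": 0, "ay": 0, "az": 0, "grip": 1}, -9.8
{"x": 0.33, "y": 0.11, "z": -0.14, "ax": 0, "ay": 0, "az": 0, "grip": 1}, -10.8
```

View pics/wrist11.png

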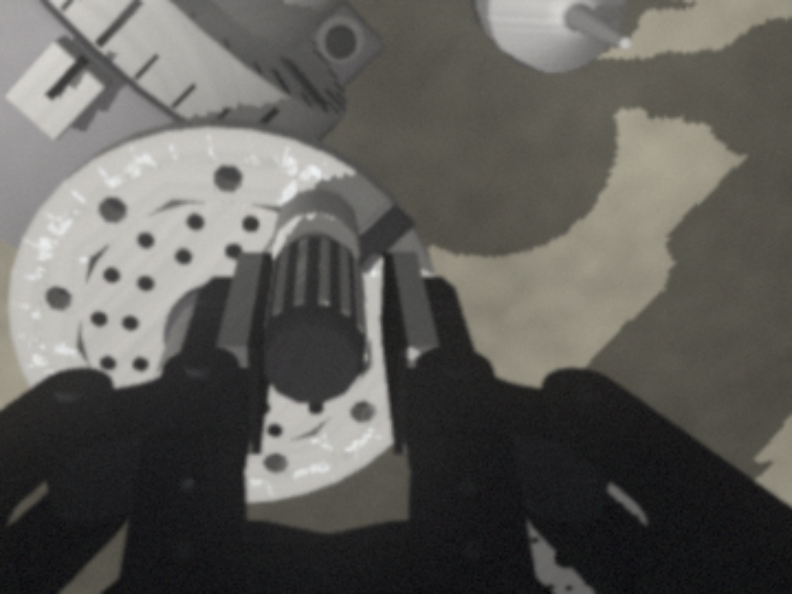

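Emit:
apply_moves:
  increments:
    - {"x": -0.1, "y": 0, "z": 0, "ax": 0, "ay": 0, "az": 0, "grip": 0.71}
    - {"x": -0.1, "y": 0, "z": 0, "ax": 0, "ay": 0, "az": 0, "grip": 0.71}
    - {"x": -0.1, "y": 0, "z": 0, "ax": 0, "ay": 0, "az": 0, "grip": 0.71}

```text
time_s: 21.82
eef_pos: [0.6066, -0.0125, 0.2495]
eef_rot: [-0.624, 0.625, -0.333, 0.329]
wrist_force: [-0.5, 1.2, -0.4]
opening: 0.286
```

Run:
```python
from fit import *
print(ctrl.get_obs()['eef_pos'],ctrl.get_obs()['wrist_force'])
W=vision.camera_params('wrist');im=vision.camera("wrist")[:,:,::-1];cv2.imwrite("pics/w12.png",im);pickle.dump(W,open('W12.pkl','wb'))
C=(.5578,-.0062)
a=np.radians(-8.75);kx,ky=C[0]+.048*np.cos(a),C[1]+.048*np.sin(a)
o=ov(im,W,C,np.radians(-8.75),[(C[0],C[1],.214,.007),(kx,ky,.248,.010)])
o2=ov(im,W,C,np.radians(-8.75),[(kx+.048*np.radians(4)*-np.sin(a),ky+.048*np.radians(4)*np.cos(a),.253,.010)])
cv2.imwrite("pics/w12o.png",crop(o,120,150,240,200,3.1))
cv2.imwrite("pics/w12p.png",crop(o2,120,150,240,200,3.1))
s=vision.camera("side")[:,:,::-1];cv2.imwrite("pics/s12.png",crop(s,230,160,130,100,5.8))
```

```text
[ 0.60662826 -0.01246355  0.24949521] [-0.50412755  1.19274548 -0.38885611]
```

View pics/w12o.png

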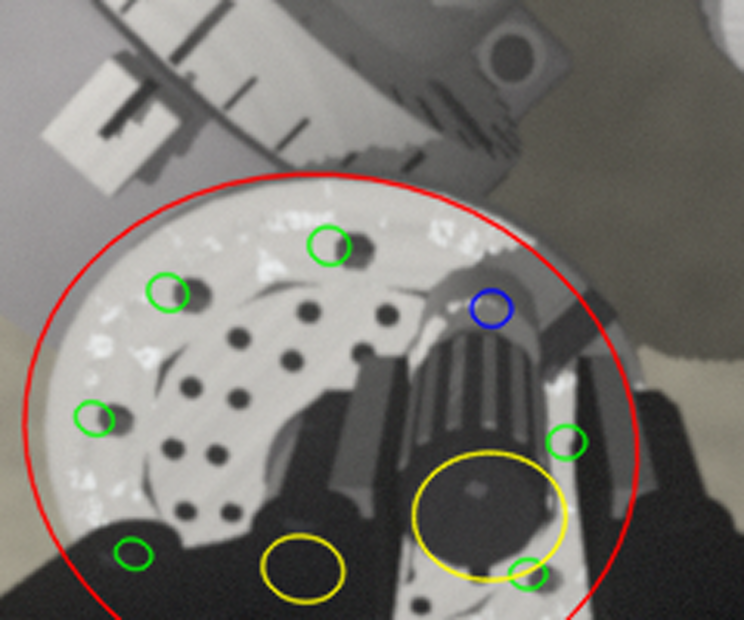

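View pics/w12p.png

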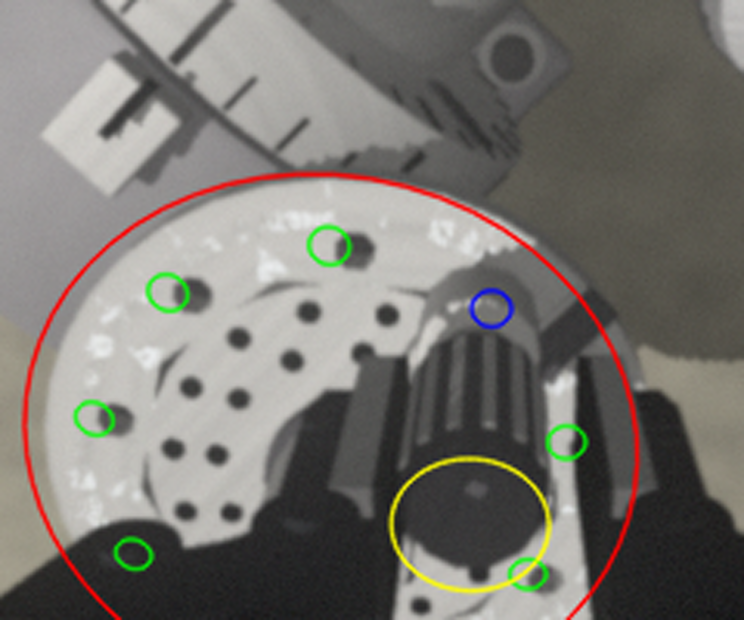

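View pics/s12.png

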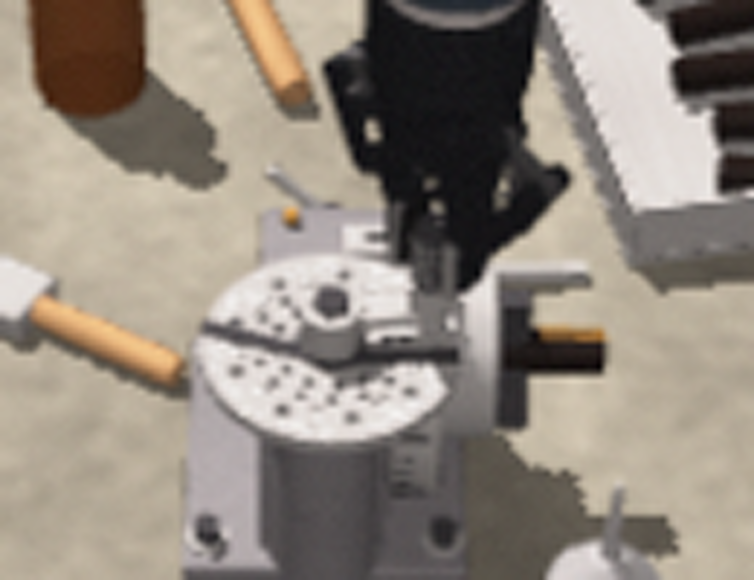

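```bash
cat > kn.py <<'E'
from fit import *
def solve(W,holes,knobs,x0,y0,f):
    # holes: list (k index ccw from target hole, crop px); corrected translation+small rot of cam
    u=lambda p:np.array([x0+(p[0]+.5)/f-.5,y0+(p[1]+.5)/f-.5])
    C=np.array([.5576,-.0064]);a0=np.radians(-8.75)
    def H(k): a=a0+k*np.radians(40);return np.r_[C+.048*np.array([np.cos(a),np.sin(a)]),.1815]
    def cam(v):
        Wc=dict(W);Rr=Ro.from_rotvec(v[3:]).as_matrix();Wc['R']=Rr@W['R'];Wc['t']=Rr@W['t']+v[:3];return Wc
    def f_(v):
        Wc=cam(v);return np.concatenate([proj(Wc,H(k))-u(p) for k,p in holes]+[v[:3]/.003,v[3:]/.01])
    r=least_squares(f_,np.zeros(6));Wc=cam(r.x);print('cam corr',r.x.round(4),'res',np.abs(r.fun[:2*len(holes)]).max().round(2))
    for p in knobs:
        g=least_squares(lambda v:proj(Wc,[C[0]+.048*np.cos(v[0]),C[1]+.048*np.sin(v[0]),v[1]])-u(p),[a0,.25])
        print('knob ang',np.degrees(g.x[0]),'rel hole',np.degrees(g.x[0]-a0),'z-plate',g.x[1]-.182)
    return Wc
E
python3 - <<'E'
from kn import *
W=pickle.load(open('W12.pkl','rb'))
solve(W,[(1,(356,250)),(2,(193,295)),(3,(116,419)),(-2,(548,578))],[(475,511),(475,515),(479,511),(475,507)],120,150,3.1)
E
```

```text
cam corr [ 0.0035  0.0005 -0.0001 -0.0014  0.0059  0.0056] res 0.61
knob ang 0.2164437093832568 rel hole 8.966443709383256 z-plate 0.06958362318869482
knob ang 0.18630164425340182 rel hole 8.936301644253401 z-plate 0.07041670343906198
knob ang -0.5033534058928819 rel hole 8.246646594107117 z-plate 0.06909286188146557
knob ang 0.2469236147243084 rel hole 8.996923614724308 z-plate 0.06874108626698089
```

```bash
python3 circ.py .5601 -.0073 .0490 .2510 0,1.5,1,1,1,1
```

```text
t 21.93 ang -6.29 r 0.0468 z 0.2495 F [0.4 1.8 0.5] op 0.292
{"x": 0.14, "y": -0.15, "z": 0.17, "ax": 0, "ay": 0, "az": 0, "grip": 1}, -6.3
{"x": 0.24, "y": -0.15, "z": 0.08, "ax": 0, "ay": 0, "az": 0, "grip": 1}, -7.8
{"x": 0.3, "y": -0.15, "z": 0.03, "ax": 0, "ay": 0, "az": 0, "grip": 1}, -8.8
{"x": 0.37, "y": -0.15, "z": -0.03, "ax": 0, "ay": 0, "az": 0, "grip": 1}, -9.8
{"x": 0.43, "y": -0.15, "z": -0.09, "ax": 0, "ay": 0, "az": 0, "grip": 1}, -10.8
{"x": 0.49, "y": -0.15, "z": -0.15, "ax": 0, "ay": 0, "az": 0, "grip": 1}, -11.8
```

Emit:
apply_moves:
  increments:
    - {"x": -0.05, "y": 0, "z": 0.25, "ax": 0, "ay": 0, "az": 0, "grip": 0.72}
    - {"x": 0, "y": 0, "z": 0.3, "ax": 0, "ay": 0, "az": 0, "grip": 0.73}
    - {"x": 0.1, "y": -0.02, "z": 0.25, "ax": 0, "ay": 0, "az": 0, "grip": 0.73}
    - {"x": 0.2, "y": -0.1, "z": 0.17, "ax": 0, "ay": 0, "az": 0, "grip": 0.73}
    - {"x": 0.26, "y": -0.12, "z": 0.12, "ax": 0, "ay": 0, "az": 0, "grip": 0.73}

```text
time_s: 22.55
eef_pos: [0.6078, -0.0122, 0.2497]
eef_rot: [-0.625, 0.625, -0.334, 0.327]
wrist_force: [-4.7, 8.0, -0.3]
opening: 0.27
```

```bash
python3 circ.py .5601 -.0073 .0490 .2510 0,1.5,1,1,1,1
```

```text
t 22.55 ang -5.91 r 0.048 z 0.2497 F [-4.7  8.  -0.3] op 0.27
{"x": 0.06, "y": -0.13, "z": 0.08, "ax": 0, "ay": 0, "az": 0, "grip": 1}, -5.9
{"x": 0.16, "y": -0.13, "z": -0.01, "ax": 0, "ay": 0, "az": 0, "grip": 1}, -7.4
{"x": 0.22, "y": -0.13, "z": -0.06, "ax": 0, "ay": 0, "az": 0, "grip": 1}, -8.4
{"x": 0.29, "y": -0.13, "z": -0.12, "ax": 0, "ay": 0, "az": 0, "grip": 1}, -9.4
{"x": 0.35, "y": -0.13, "z": -0.18, "ax": 0, "ay": 0, "az": 0, "grip": 1}, -10.4
{"x": 0.41, "y": -0.13, "z": -0.24, "ax": 0, "ay": 0, "az": 0, "grip": 1}, -11.4
```

Emit:
apply_moves:
  increments:
    - {"x": 0.18, "y": -0.15, "z": 0.02, "ax": 0, "ay": 0, "az": 0, "grip": 0.73}
    - {"x": 0.25, "y": -0.22, "z": -0.02, "ax": 0, "ay": 0, "az": 0, "grip": 0.73}
    - {"x": 0.3, "y": -0.25, "z": -0.05, "ax": 0, "ay": 0, "az": 0, "grip": 0.73}

```text
time_s: 22.92
eef_pos: [0.6078, -0.014, 0.2503]
eef_rot: [-0.625, 0.625, -0.335, 0.326]
wrist_force: [-3.9, 4.7, -4.0]
opening: 0.272
```

```bash
python3 circ.py .5601 -.0073 .0490 .2510 0,1.5;python3 - <<'E'
from fit import *
W=vision.camera_params('wrist');im=vision.camera("wrist")[:,:,::-1];pickle.dump(W,open('W13.pkl','wb'))
cv2.imwrite("pics/w13.png",crop(im,120,150,240,200,3.1))
E
```

```text
t 22.93 ang -7.98 r 0.0481 z 0.2503 F [-3.9  4.7 -4. ] op 0.272
{"x": 0.06, "y": -0.07, "z": 0.06, "ax": 0, "ay": 0, "az": 0, "grip": 1}, -8.0
{"x": 0.15, "y": -0.07, "z": -0.02, "ax": 0, "ay": 0, "az": 0, "grip": 1}, -9.5
```

View pics/w13.png

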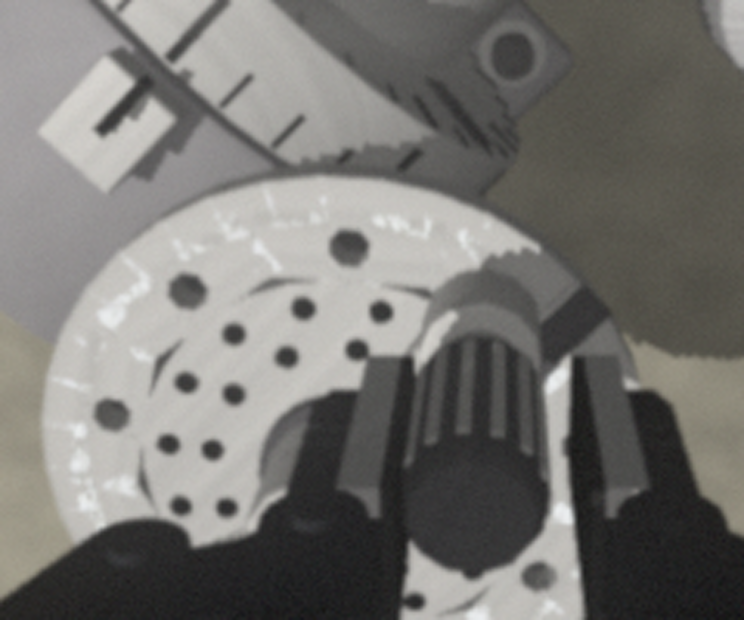

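Run:
```python
from kn import *
W=pickle.load(open('W13.pkl','rb'))
solve(W,[(1,(349,248)),(2,(187,291)),(3,(112,414)),(-2,(540,576))],[(477,512),(477,515)],120,150,3.1)
```

```text
cam corr [ 0.0032  0.0006 -0.     -0.0021  0.0064  0.0071] res 0.56
knob ang -3.1868374502789476 rel hole 5.563162549721052 z-plate 0.06791231829520858
knob ang -3.2181799690947583 rel hole 5.531820030905242 z-plate 0.06854099637979061
```

Emit:
apply_moves:
  increments:
    - {"x": 0.15, "y": -0.12, "z": 0, "ax": 0, "ay": 0, "az": 0, "grip": 0.73}
    - {"x": 0.22, "y": -0.12, "z": -0.04, "ax": 0, "ay": 0, "az": 0, "grip": 0.73}
    - {"x": 0.28, "y": -0.12, "z": -0.08, "ax": 0, "ay": 0, "az": 0, "grip": 0.73}

```text
time_s: 23.35
eef_pos: [0.6073, -0.0152, 0.2501]
eef_rot: [0.625, -0.625, 0.337, -0.324]
wrist_force: [-5.1, 6.9, -1.1]
opening: 0.269
```

```bash
python3 circ.py .5601 -.0073 .0490 .2510 0,1.5,1,1
```

```text
t 23.35 ang -9.46 r 0.0478 z 0.2501 F [-5.1  6.9 -1.1] op 0.269
{"x": 0.08, "y": -0.09, "z": 0.08, "ax": 0, "ay": 0, "az": 0, "grip": 1}, -9.5
{"x": 0.17, "y": -0.09, "z": -0.01, "ax": 0, "ay": 0, "az": 0, "grip": 1}, -11.0
{"x": 0.23, "y": -0.09, "z": -0.07, "ax": 0, "ay": 0, "az": 0, "grip": 1}, -12.0
{"x": 0.29, "y": -0.09, "z": -0.13, "ax": 0, "ay": 0, "az": 0, "grip": 1}, -13.0
```

Emit:
apply_moves:
  increments:
    - {"x": 0.16, "y": -0.15, "z": 0.02, "ax": 0, "ay": 0, "az": 0, "grip": 0.73}
    - {"x": 0.23, "y": -0.18, "z": -0.02, "ax": 0, "ay": 0, "az": 0, "grip": 0.73}
    - {"x": 0.27, "y": -0.18, "z": -0.06, "ax": 0, "ay": 0, "az": 0, "grip": 0.73}

```text
time_s: 23.72
eef_pos: [0.607, -0.0165, 0.2501]
eef_rot: [0.625, -0.625, 0.338, -0.322]
wrist_force: [-3.4, 6.4, -3.4]
opening: 0.266
```

```bash
python3 circ.py .5601 -.0073 .0490 .2510 0,1.5,1,1
```

```text
t 23.73 ang -11.1 r 0.0478 z 0.2501 F [-3.4  6.4 -3.4] op 0.266
{"x": 0.08, "y": -0.09, "z": 0.08, "ax": 0, "ay": 0, "az": 0, "grip": 1}, -11.1
{"x": 0.17, "y": -0.09, "z": -0.01, "ax": 0, "ay": 0, "az": 0, "grip": 1}, -12.6
{"x": 0.23, "y": -0.09, "z": -0.07, "ax": 0, "ay": 0, "az": 0, "grip": 1}, -13.6
{"x": 0.29, "y": -0.09, "z": -0.14, "ax": 0, "ay": 0, "az": 0, "grip": 1}, -14.6
```

Working well; ~2.5° left. Small steps now.

Emit:
apply_moves:
  increments:
    - {"x": 0.14, "y": -0.08, "z": 0.02, "ax": 0, "ay": 0, "az": 0, "grip": 0.73}
    - {"x": 0.2, "y": -0.12, "z": -0.02, "ax": 0, "ay": 0, "az": 0, "grip": 0.73}
    - {"x": 0.24, "y": -0.12, "z": -0.05, "ax": 0, "ay": 0, "az": 0, "grip": 0.73}

```text
time_s: 24.1
eef_pos: [0.6067, -0.0174, 0.25]
eef_rot: [0.626, -0.625, 0.34, -0.32]
wrist_force: [-3.4, 6.5, -2.1]
opening: 0.274
```

```bash
python3 circ.py .5601 -.0073 .0490 .2510 0,1.5;python3 - <<'E'
from fit import *
W=vision.camera_params('wrist');im=vision.camera("wrist")[:,:,::-1];pickle.dump(W,open('W14.pkl','wb'))
cv2.imwrite("pics/w14.png",crop(im,120,150,240,200,3.1))
E
```

```text
t 24.1 ang -12.18 r 0.0477 z 0.25 F [-3.4  6.5 -2.1] op 0.274
{"x": 0.09, "y": -0.11, "z": 0.09, "ax": 0, "ay": 0, "az": 0, "grip": 1}, -12.2
{"x": 0.18, "y": -0.11, "z": -0.01, "ax": 0, "ay": 0, "az": 0, "grip": 1}, -13.7
```

View pics/w14.png

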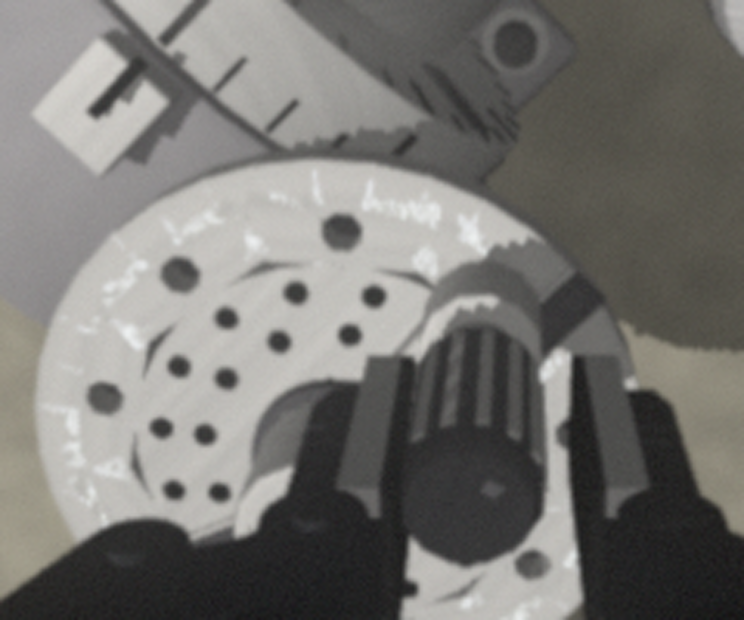

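Run:
```python
from kn import *
W=pickle.load(open('W14.pkl','rb'))
solve(W,[(1,(341,232)),(2,(181,274)),(3,(105,398)),(-2,(533,565))],[(473,501),(473,505)],120,150,3.1)
```

```text
cam corr [ 0.0032  0.0005  0.     -0.0031  0.0065  0.008 ] res 0.38
knob ang -5.788214702035206 rel hole 2.9617852979647936 z-plate 0.0671909739895474
knob ang -5.853347001287554 rel hole 2.896652998712445 z-plate 0.06801569410186337
```

Emit:
apply_moves:
  increments:
    - {"x": 0.14, "y": -0.08, "z": 0.02, "ax": 0, "ay": 0, "az": 0, "grip": 0.73}
    - {"x": 0.2, "y": -0.12, "z": 0, "ax": 0, "ay": 0, "az": 0, "grip": 0.73}
    - {"x": 0.24, "y": -0.12, "z": -0.02, "ax": 0, "ay": 0, "az": 0, "grip": 0.73}

```text
time_s: 24.52
eef_pos: [0.6066, -0.0177, 0.2499]
eef_rot: [0.626, -0.625, 0.341, -0.318]
wrist_force: [-4.6, 7.2, -1.2]
opening: 0.27
```

```bash
python3 circ.py .5601 -.0073 .0490 .2510 0,1.5
```

```text
t 24.52 ang -12.65 r 0.0476 z 0.2499 F [-4.6  7.2 -1.2] op 0.27
{"x": 0.1, "y": -0.12, "z": 0.09, "ax": 0, "ay": 0, "az": 0, "grip": 1}, -12.7
{"x": 0.18, "y": -0.12, "z": -0, "ax": 0, "ay": 0, "az": 0, "grip": 1}, -14.2
```

Emit:
apply_moves:
  increments:
    - {"x": 0.16, "y": -0.14, "z": 0.05, "ax": 0, "ay": 0, "az": 0, "grip": 0.73}
    - {"x": 0.22, "y": -0.18, "z": 0.03, "ax": 0, "ay": 0, "az": 0, "grip": 0.73}
    - {"x": 0.26, "y": -0.18, "z": 0, "ax": 0, "ay": 0, "az": 0, "grip": 0.73}

```text
time_s: 24.9
eef_pos: [0.6067, -0.0188, 0.2498]
eef_rot: [0.626, -0.625, 0.343, -0.316]
wrist_force: [-3.1, 5.5, -3.7]
opening: 0.266
```

```bash
python3 circ.py .5601 -.0073 .0490 .2510 0,1.5
```

```text
t 24.9 ang -13.86 r 0.048 z 0.2498 F [-3.1  5.5 -3.7] op 0.266
{"x": 0.07, "y": -0.12, "z": 0.07, "ax": 0, "ay": 0, "az": 0, "grip": 1}, -13.9
{"x": 0.16, "y": -0.12, "z": -0.03, "ax": 0, "ay": 0, "az": 0, "grip": 1}, -15.4
```

Emit:
apply_moves:
  increments:
    - {"x": 0.14, "y": -0.1, "z": 0.03, "ax": 0, "ay": 0, "az": 0, "grip": 0.73}
    - {"x": 0.2, "y": -0.12, "z": 0.01, "ax": 0, "ay": 0, "az": 0, "grip": 0.73}
    - {"x": 0.22, "y": -0.1, "z": 0, "ax": 0, "ay": 0, "az": 0, "grip": 0.73}

```text
time_s: 25.28
eef_pos: [0.6067, -0.0192, 0.2493]
eef_rot: [0.627, -0.625, 0.344, -0.314]
wrist_force: [-3.9, 6.5, -1.3]
opening: 0.271
```

```bash
python3 circ.py .5601 -.0073 .0490 .2510 0,1.5;python3 - <<'E'
from fit import *
W=vision.camera_params('wrist');im=vision.camera("wrist")[:,:,::-1];pickle.dump(W,open('W15.pkl','wb'))
cv2.imwrite("pics/w15.png",crop(im,120,150,240,200,3.1))
E
```

```text
t 25.27 ang -14.34 r 0.0481 z 0.2493 F [-3.9  6.5 -1.3] op 0.271
{"x": 0.06, "y": -0.17, "z": 0.06, "ax": 0, "ay": 0, "az": 0, "grip": 1}, -14.3
{"x": 0.14, "y": -0.17, "z": -0.04, "ax": 0, "ay": 0, "az": 0, "grip": 1}, -15.8
```

View pics/w15.png

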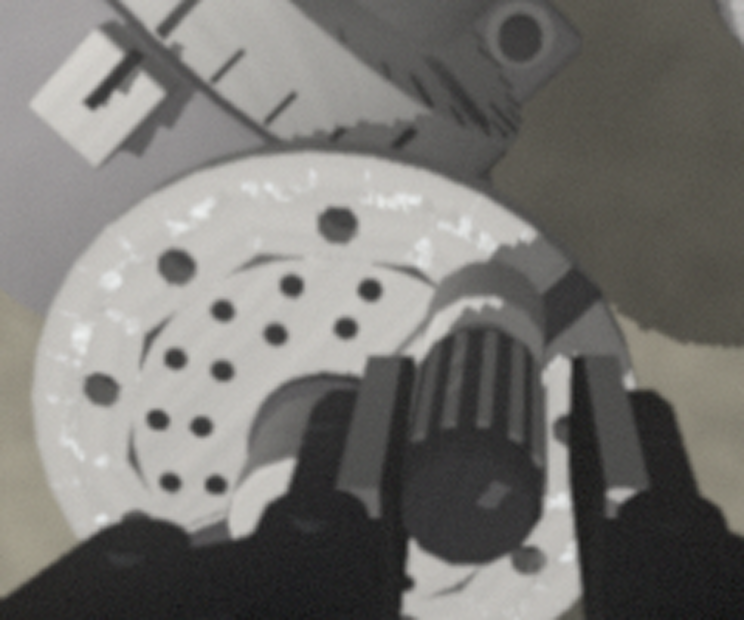

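Run:
```python
from kn import *
W=pickle.load(open('W15.pkl','rb'))
solve(W,[(1,(338,224)),(2,(177,266)),(3,(102,389)),(-2,(529,559))],[(473,499),(473,503)],120,150,3.1)
o=ctrl.get_obs();print(mv([.6067,-.0192,.25],np.radians(-56)))
```

```text
cam corr [ 0.0033  0.0005  0.0002 -0.0026  0.0056  0.0073] res 0.59
knob ang -8.0999147712273 rel hole 0.650085228772699 z-plate 0.06612062012050285
knob ang -8.1822932383717 rel hole 0.5677067616282985 z-plate 0.06692900186997403
(array([-0.  , -0.07, -0.  ]), array([ 0.018,  0.009, -0.039]))
```

Emit:
apply_moves:
  increments:
    - {"x": 0.12, "y": -0.05, "z": 0.02, "ax": 0, "ay": 0, "az": 0, "grip": 0.73}
    - {"x": 0.18, "y": -0.05, "z": 0, "ax": 0, "ay": 0, "az": 0, "grip": 0.73}
    - {"x": 0.22, "y": -0.06, "z": -0.01, "ax": 0, "ay": 0, "az": 0, "grip": 0.73}

```text
time_s: 25.7
eef_pos: [0.6068, -0.0195, 0.249]
eef_rot: [0.627, -0.625, 0.345, -0.312]
wrist_force: [-3.8, 7.2, -0.3]
opening: 0.269
```

```bash
python3 circ.py .5601 -.0073 .0490 .2510 0,1.5
```

```text
t 25.7 ang -14.66 r 0.0482 z 0.249 F [-3.8  7.2 -0.3] op 0.269
{"x": 0.05, "y": -0.21, "z": 0.05, "ax": 0, "ay": 0, "az": 0, "grip": 1}, -14.7
{"x": 0.13, "y": -0.21, "z": -0.05, "ax": 0, "ay": 0, "az": 0, "grip": 1}, -16.2
```

Emit:
apply_moves:
  increments:
    - {"x": -0.05, "y": 0, "z": 0, "ax": 0, "ay": 0, "az": 0.02, "grip": 0.68}
    - {"x": -0.1, "y": -0.05, "z": 0, "ax": -0.01, "ay": 0, "az": 0.04, "grip": 0.65}
    - {"x": -0.1, "y": -0.05, "z": 0, "ax": -0.01, "ay": 0, "az": 0.04, "grip": 0.65}

```text
time_s: 26.08
eef_pos: [0.6067, -0.0194, 0.2496]
eef_rot: [0.63, -0.621, 0.359, -0.298]
wrist_force: [0.1, -0.1, 0.0]
opening: 0.353
```

```bash
python3 circ.py .5601 -.0073 .0490 .2510 0,1.5;python3 - <<'E'
from fit import *
W=vision.camera_params('wrist');im=vision.camera("wrist")[:,:,::-1];pickle.dump(W,open('W16.pkl','wb'))
cv2.imwrite("pics/w16.png",crop(im,120,150,240,200,3.1))
print(mv([.6067,-.0192,.25],np.radians(-56)))
E
```

```text
t 26.07 ang -14.58 r 0.0482 z 0.2496 F [ 0.1 -0.1  0. ] op 0.353
{"x": 0.05, "y": -0.15, "z": 0.05, "ax": 0, "ay": 0, "az": 0, "grip": 1}, -14.6
{"x": 0.13, "y": -0.15, "z": -0.05, "ax": 0, "ay": 0, "az": 0, "grip": 1}, -16.1
(array([-0.  , -0.05,  0.01]), array([ 0.029,  0.009, -0.082]))
```

View pics/w16.png

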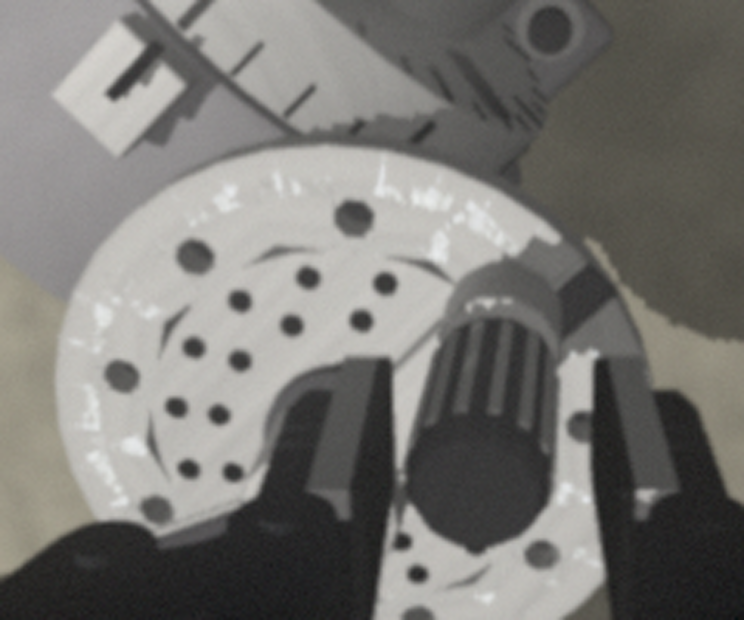

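Run:
```python
from kn import *
W=pickle.load(open('W16.pkl','rb'))
solve(W,[(1,(354,217)),(2,(196,256)),(3,(122,376)),(4,(157,509)),(-2,(542,554)),(-1,(580,426))],[(480,490),(480,486),(480,494)],120,150,3.1)
```

```text
cam corr [ 0.0032  0.0006  0.0008 -0.0036  0.0049  0.0103] res 0.9
knob ang -9.813153987343174 rel hole -1.0631539873431743 z-plate 0.06325081662417287
knob ang -9.679064525209887 rel hole -0.9290645252098869 z-plate 0.062457064164571446
knob ang -9.946175034548101 rel hole -1.1961750345481021 z-plate 0.06403647964886042
```

Emit:
apply_moves:
  increments:
    - {"x": 0, "y": 0, "z": 0, "ax": 0.015, "ay": 0, "az": -0.04, "grip": 0.4}
    - {"x": 0, "y": 0, "z": 0, "ax": 0.03, "ay": 0.01, "az": -0.08, "grip": 0.3}
    - {"x": 0, "y": -0.5, "z": 0, "ax": 0.03, "ay": 0.01, "az": -0.08, "grip": 0.2}
    - {"x": 0, "y": -2.5, "z": 0, "ax": 0.03, "ay": 0.01, "az": -0.08, "grip": 0.2}
    - {"x": 0, "y": -6, "z": 0, "ax": 0.03, "ay": 0.01, "az": -0.08, "grip": 0.2}
    - {"x": 0, "y": -11, "z": -2, "ax": 0.03, "ay": 0.01, "az": -0.08, "grip": 0.2}
    - {"x": 0, "y": -11, "z": -4, "ax": 0.03, "ay": 0.01, "az": -0.08, "grip": 0.2}
    - {"x": 0, "y": -11, "z": -5, "ax": 0.03, "ay": 0.01, "az": -0.08, "grip": 0.2}
    - {"x": 0, "y": -11, "z": -5, "ax": 0.03, "ay": 0.01, "az": -0.08, "grip": 0.2}

```text
time_s: 27.25
eef_pos: [0.5728, -0.0536, 0.3601]
eef_rot: [0.625, -0.623, 0.334, -0.331]
wrist_force: [0.9, 0.4, -0.3]
opening: 0.799
```

Run:
```python
from fit import *
o=ctrl.get_obs();print(o['time_s'],o['eef_pos'],mv(o['eef_pos'],np.radians(-56)))
W=vision.camera_params('wrist');im=vision.camera("wrist")[:,:,::-1];pickle.dump(W,open('W17.pkl','wb'));cv2.imwrite("pics/w17f.png",im)
cv2.imwrite("pics/w17.png",crop(im,180,60,200,180,3.3))
for n,x,y in (("side",240,150),("scene",230,140)):
    s=vision.camera(n)[:,:,::-1];cv2.imwrite(f"pics/{n}17f.png",s);cv2.imwrite(f"pics/{n}17.png",crop(s,x,y,110,90,6))
```

```text
27.25 [ 0.5728     -0.0536011   0.36008825] (array([0., 0., 0.]), array([-0.   , -0.002, -0.003]))
```

View pics/w17f.png

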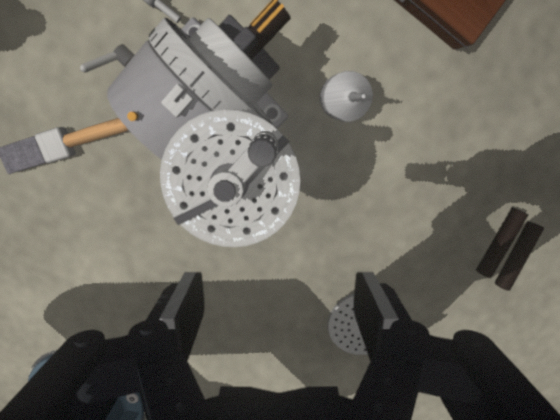

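View pics/side17.png

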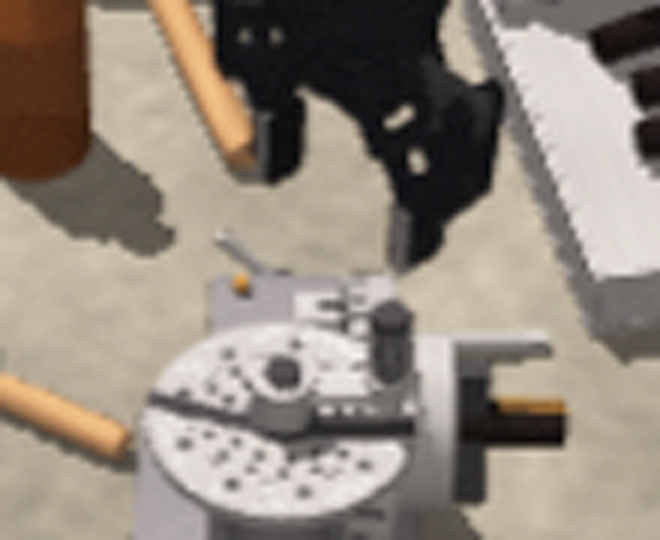

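View pics/scene17.png

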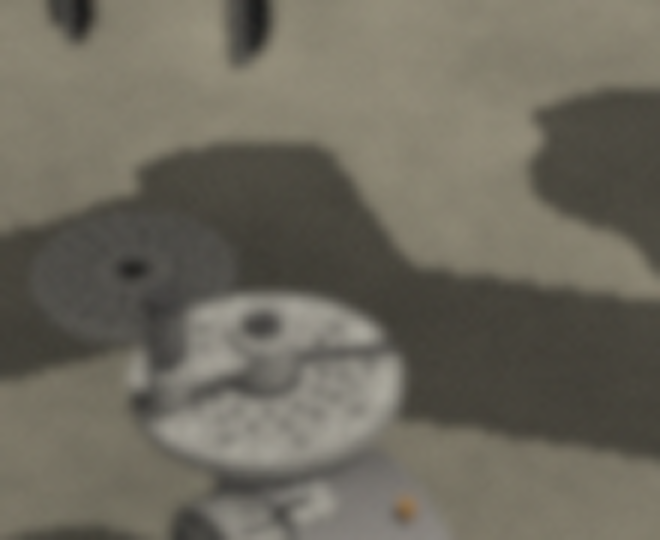

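Run:
```python
from fit import *
im=cv2.imread('pics/w17f.png');cv2.imwrite("pics/w17.png",crop(im,155,80,150,130,5))
S=vision.camera_params("scene");D=vision.camera_params("side")
print(tri([(S,[257.4,190.7]),(D,[304.9,202.3])]))
for n in ("a_side","a_scene"):pass
s=cv2.imread("pics/side17f.png");a=cv2.imread("pics/a_side.png")
cv2.imwrite("pics/cmp_side.png",np.hstack([crop(a,255,190,45,60,8),crop(s,280,185,45,60,8)]))
```

```text
(array([ 0.60477488, -0.01411074,  0.241202  ]), array([-0.15031796,  0.04559138, -0.15543591, -0.04985032]))
```

View pics/w17.png

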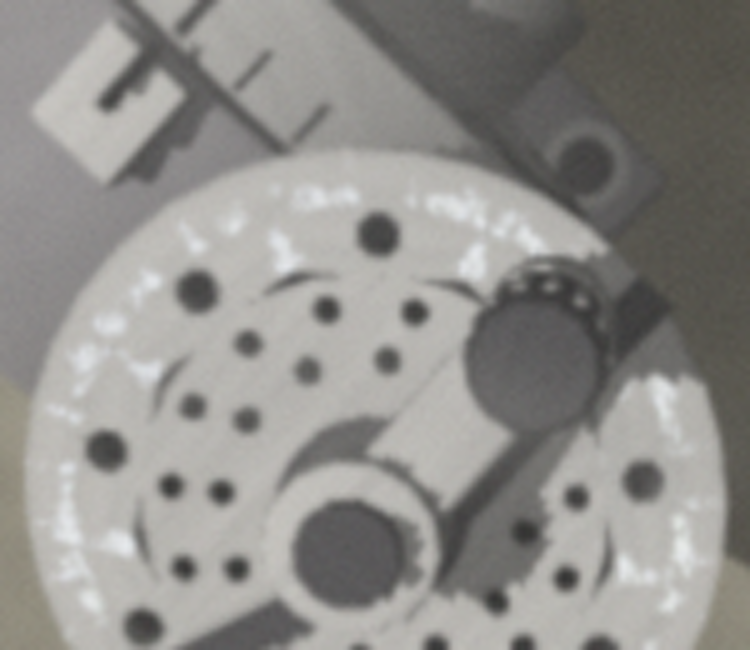

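View pics/cmp_side.png

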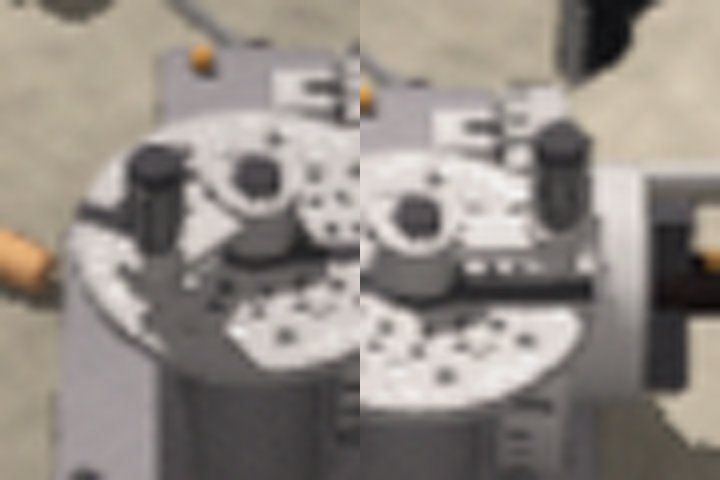

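Run:
```python
from kn import *
W=pickle.load(open('W17.pkl','rb'))
solve(W,[(1,(378,234)),(2,(197,291)),(3,(106,450)),(4,(144,627)),(-1,(643,481))],[(533,363),(535,365),(531,361)],155,80,5)
W=pickle.load(open('W2.pkl','rb'))
print('ref riding:')
solve(W,[(1,(295,108)),(0,(399,162)),(-1,(440,269)),(-2,(402,373)),(-3,(310,428)),(-4,(202,416)),(4,(124,339)),(3,(115,229)),(2,(181,135))],[],190,80,3.1)
im=cv2.imread('pics/w17f.png');cv2.imwrite("pics/w17l.png",crop(im,130,15,110,100,7))
```

```text
cam corr [ 0.0022  0.0004  0.0001 -0.0018  0.0055  0.0086] res 0.51
knob ang -8.427662939683891 rel hole 0.32233706031610754 z-plate 0.06305113769877935
knob ang -8.872741978849602 rel hole -0.12274197884960224 z-plate 0.06316190465040536
knob ang -7.983642881446561 rel hole 0.7663571185534392 z-plate 0.06292076865829255
ref riding:
cam corr [-0.      0.     -0.0004  0.0003  0.0001  0.    ] res 0.36
```

View pics/w17l.png

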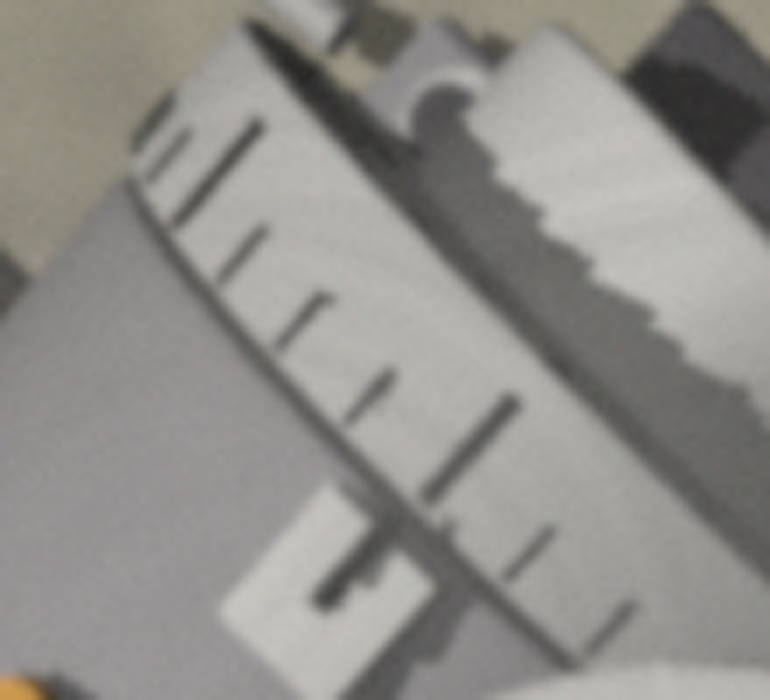

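Run:
```python
from h import *
o=ctrl.get_obs();print(o['time_s'],np.abs(o['dq']).max(),o['wrist_force'])
print(ticket.hand_in())
```

```text
27.4 0.004163497668715166 [-0.89562209 -0.67985743 -0.11715939]
the job is handed in; nothing more can be done
None
```

I cranked the head round to its next division, let the pin drop home in the hole by the leading sector arm, and handed the job in at 27.4 s. `hand_in` reports no verdict.

**What I did:**
- I gripped the knob, lifted the pin about 4–6 mm clear of the plate and cranked about 3.6 turns clockwise. In-plane forces stayed under about 13 N.
- I lowered the pin onto the plate about 9° before the hole, loosened the jaws and nudged the knob along until the pin reached the hole. Side force was up to about 12 N.
- I then opened the gripper and backed it away.

**Last checks:**
- **Hole:** The wrist picture puts the knob within about 0.8° of crank angle of the hole against the leading sector arm.
- **Pin depth:** Knob-top height was about 63 mm above the plate, against 66 mm home and 71 mm riding. My earlier estimates by the same method ran 1–3 mm low, so this fits home.
- **Second height estimate:** The scene and side cameras show a drop of about 8 mm from the riding height, where 5 mm was expected. The direction agrees, but the number is noisy.
- **Alignment:** The long line sits on the zero line in the wrist picture, as far as I can see. I did not measure the angle.
- **Clearance:** The arm was still, with wrist force at zero within about 1 N. I touched nothing else on the bench, and the bystanders visible in the last wrist picture look undisturbed. I did not measure how far each had moved.

**Two small setbacks:**
- The first cage-pushing attempts did not move the pin, because the tool was also pressing the knob down. A slight lift while pushing fixed that.
- One tilt correction went the wrong way, by about 0.04 rad, and I corrected it before opening the gripper fully and backing away.

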